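# Put the tealight holders away in the slant-front box

### The job

Put all the glass tealight holders away in the slant-front pale oak box: first swing its wooden brace out until it clicks into its end detent, then pull the flap down by its bar until it rests on the brace, stand every holder upright on the box's inner floor, close the flap fully, and last fold the brace flat back along the front. The flap must never be down without the brace out beneath it, and leave the other things on the shelf where they are.

Things in the scene. Friction and masses are not known exactly. Their poses are not given: they have to be found in the camera images.
- bureau: Slant-front pale oak box, fixed, 320 mm wide (y), 137 deep. Origin on the shelf below the middle of the flap's hinge line; x points from the front into the box, z up. In mm: front apron x 0-12, 53 high; inner floor top z 40; inner room x 12-125, |y| < 150; back 128 high at |y| < 60, 170 beyond; 10 mm side cheeks, top sloping from z 52 at x 0 to 170 at x 118.
- box_floor (a point): Point on the box's inner floor, mid-width, 66 mm behind the hinge line (box frame 66, 0, 40 mm); its axes are the box's. Four holders fit in a row along y, 65 mm apart (y -97, -32, 32, 97 mm).
- flap_hinge (a point): Middle of the flap's hinge line (box frame 0, 0, 60 mm); the hinge runs along the box's y.
- flap (a joint): Flap angle, rad: 0 shut (leaning back 45 degrees over the box), 0.785 upright, 2.356 level towards the front, resting on the swung-out brace (2.56 if no brace). Falls shut before upright, falls open (damped) beyond. Oak board 320 x 10 mm thick, its mid-plane through the hinge; reaches 113 mm from the hinge at mid-width, 165 mm at |y| > 55; the bar spans this notch.
- flap_bar (a point): Middle of the flap's steel pull bar: 12 mm thick, 110 mm long along the box's y, 150 mm from the hinge line, 31 mm clear of the board's edge. Box frame: x = 150 cos(q + pi/4), z = 60 + 150 sin(q + pi/4) mm at flap angle q (shut 106, 0, 166; level -150, 0, 60).
- brace (a joint): Brace angle, rad: 0 folded along the box's front; 1.571 square out, seated against its stop by a spring detent (resists from 1.2 to 1.4, then snaps home; stays where left before 1.2). Turns clockwise seen from above as it grows, about a vertical pivot at box frame x -50, y 90 mm. Takes about 5 N near its end to swing out, 5 N to unseat.
- brace_tip (a point): Free end of the brace, mid-height (39 mm up), 140 mm from the pivot: box frame x = -50 - 140 sin q, y = 90 - 140 cos q mm at brace angle q. The brace is an oak bar 16 mm thick, 30 mm high (z 24 to 54), brass-tipped; folded, a gap of 42 mm lies between it and the box's front.
- platter: Flat grey river-stone platter, 204 x 166 mm, 14 mm thick, fixed, at one side of the box. Origin at the centre of its underside; x along its length. holder1 and holder2 stand on it, when present.
- cork_mat: Cork mat, 200 x 160 mm, 4 mm thick, fixed, at the other side of the box. Origin at the centre of its underside; x along its length. holder3 and holder4, when present, and the container stand on it.
- container: Bystander: smoky grey clip-lid container, 84 (own x) x 118 (own y) x 54 mm high, on the cork mat. Origin at the centre of its underside. Leave alone.
- spoon: Bystander: stainless soup spoon, 190 mm long, lying on the shelf in front of the box. Leave alone.
- ramp: Bystander: lime-green plastic ramp segment, 130 x 70 x 65 mm, origin at the centre of its underside. Leave alone.
- jam_jar: Bystander: amber jar, 66 mm in diameter, 95 mm high. Leave alone.
- pillar_candle: Bystander: cream pillar candle, 64 mm in diameter, 110 mm high. Leave alone.
- matchbox: Bystander: plain cardboard matchbox, 55 x 35 x 16 mm, lying on the shelf. Leave alone.
- holder1: Clear glass tealight holder with a white candle in it, a plain cup 50 mm in diameter and 32 mm high, about 0.12 kg; origin at the centre of its underside, z up. Starts on the platter; may be absent.
- holder2: Clear glass tealight holder with a white candle in it, a plain cup 50 mm in diameter and 32 mm high, about 0.12 kg; origin at the centre of its underside, z up. Starts on the platter; may be absent.
- holder3: Clear glass tealight holder with a white candle in it, a plain cup 50 mm in diameter and 32 mm high, about 0.12 kg; origin at the centre of its underside, z up. Starts on the cork mat; may be absent.
- holder4: Clear glass tealight holder with a white candle in it, a plain cup 50 mm in diameter and 32 mm high, about 0.12 kg; origin at the centre of its underside, z up. Starts on the cork mat; may be absent.
There are look-alikes about, which are no part of the job. Leave any yellow look-alike of the holder2 alone. Leave any red look-alike of the holder3 alone.

How it is judged:
On the way, in this order (a step that is already met when the one before it is completed fails the run):
1. the brace is swung out into its end detent while the flap is still up (value of joint brace above 1.5 rad and value of joint flap below 0.4 rad), for 0.2 s.
2. the flap is down, resting on the brace (value of joint flap between 2.25 and 2.45 rad and value of joint brace above 1.5 rad), for 0.2 s.
3. every holder stands upright on the box's inner floor, released (x of holder1 in the frame of bureau between 0.03 and 0.11 m and y of holder1 in the frame of bureau between -0.14 and 0.14 m and z of holder1 in the frame of bureau between 0.03 and 0.05 m and angle between each of holder1, holder2, holder3, holder4's own z axis and vertical below 0.2 rad and linear speed of each of holder1, holder2, holder3, holder4 below 0.03 m/s and contact force between the fingers and holder1 below 0.2 N and x of holder2 in the frame of bureau between 0.03 and 0.11 m and y of holder2 in the frame of bureau between -0.14 and 0.14 m and z of holder2 in the frame of bureau between 0.03 and 0.05 m and contact force between the fingers and holder2 below 0.2 N and x of holder3 in the frame of bureau between 0.03 and 0.11 m and y of holder3 in the frame of bureau between -0.14 and 0.14 m and z of holder3 in the frame of bureau between 0.03 and 0.05 m and contact force between the fingers and holder3 below 0.2 N and x of holder4 in the frame of bureau between 0.03 and 0.11 m and y of holder4 in the frame of bureau between -0.14 and 0.14 m and z of holder4 in the frame of bureau between 0.03 and 0.05 m and contact force between the fingers and holder4 below 0.2 N and value of joint flap above 1.5 rad), for 0.2 s.
4. the flap is closed again over the holders (value of joint flap below 0.1 rad and value of joint brace above 1.3 rad), for 0.2 s.
At the end, for the whole second after the job is handed in: Every holder present stands upright (within 0.2 rad) at rest on the box's inner floor (its centre 30 to 110 mm behind the hinge line and within 140 mm of mid-width), the flap is shut (below 0.1 rad) and the brace is folded (below 0.2 rad) (x of holder1 in the frame of bureau between 0.03 and 0.11 m and y of holder1 in the frame of bureau between -0.14 and 0.14 m and z of holder1 in the frame of bureau between 0.03 and 0.05 m and angle between each of holder1, holder2, holder3, holder4's own z axis and vertical below 0.2 rad and linear speed of each of holder1, holder2, holder3, holder4 below 0.03 m/s and contact force between the fingers and holder1 below 0.2 N and x of holder2 in the frame of bureau between 0.03 and 0.11 m and y of holder2 in the frame of bureau between -0.14 and 0.14 m and z of holder2 in the frame of bureau between 0.03 and 0.05 m and contact force between the fingers and holder2 below 0.2 N and x of holder3 in the frame of bureau between 0.03 and 0.11 m and y of holder3 in the frame of bureau between -0.14 and 0.14 m and z of holder3 in the frame of bureau between 0.03 and 0.05 m and contact force between the fingers and holder3 below 0.2 N and x of holder4 in the frame of bureau between 0.03 and 0.11 m and y of holder4 in the frame of bureau between -0.14 and 0.14 m and z of holder4 in the frame of bureau between 0.03 and 0.05 m and contact force between the fingers and holder4 below 0.2 N and value of joint flap below 0.1 rad and value of joint brace below 0.2 rad); the robot touches nothing.
It fails at once if the flap is lowered without the brace out beneath it (value of joint flap above 1.2 rad and value of joint brace below 1.3 rad).
It fails at once if a bystander is disturbed (moved more than 40 mm) (distance of any of container, ramp, spoon, jam_jar, pillar_candle, matchbox from where it was at the start of the episode above 0.04 m).
Of holder1, holder2, holder3, holder4 only 2 to 4 are there at a start; the rules pass over those that are not, and their reading is None.
At some moment in a run one of holder1, holder2, holder3, holder4 may be knocked a few centimetres aside while the robot is not near it.
Once in a run the grip may slacken for a moment while it holds something.
It also fails if it takes over 210 s, if anything falls off the work surface, if the arm or the gripper's body presses on something with over 40 N, if the wrist force passes 120 N, or if a joint passes its speed limit or range.

### The arm

A 7-joint arm with a two-finger parallel gripper is mounted at the origin on the work surface. World frame = base frame: x ahead of the robot, y to its left, z up, the work surface at z = 0. Lengths are in m, angles in rad, forces in N, time in s.
With the tool pointing down it reaches from about 0.4 to 0.85 m from the base axis. Payload 4.5 kg.
Tool frame: the origin (TCP) lies at the very end of the fingers, on their centre line; the grasp point (between the pads) lies 19 mm behind it; z points along the fingers, y is the line along which they close (so a half turn about z gives the same grasp; the last joint's range is limited). The gripper opens to 88 mm and grips with 3 to 60 N. Pads are 18 mm wide; open, the fingers measure 123 mm over their backs; the gripper's body (75 mm by 187 mm) begins 45 mm behind the grasp point.
Start: joints at [1.312, 0.689, -0.195, 1.565, 0.157, 0.902, -0.215], TCP at [0.18, -0.598, 0.239] pointing down, gripper open.
Joint ranges: [-3.01, 3.01], [-0.46, 2.08], [-1.47, 1.51], [0.13, 2.56], [-1, 4.14], [0.04, 2.09], [-2.66, 2.66]. Speed limits (rad/s): [2.57, 2.57, 3.14, 3.14, 3.14, 3.14, 3.14].

### API

Orientations are given as a unit quaternion [x, y, z, w].
In Python, from plant import r gives the robot as it stands. The module is installed in compiled form; this text tells all that it offers.
- The arm moves only by the shell command python3 -m pendant 'ROWS' [FORCE]. ROWS is JSON, one flat list of numbers, 7 for each row, row after row: the opening, from 0 (shut) to 1 (fully open), then the shift along the tool's x, y, z scaled (see below), then the turn, a rotation vector about the tool's x, y, z scaled (see below). A call has 1 to 12 rows; each row is the pose to reach, as a shift and turn from the pose commanded when the call began, along the tool's axes at that moment; what a row does not reach only later rows make up. The controller multiplies each number of a shift by 0.15 m and each number of a turn by pi/2 rad. A row lasts 1/10 s, in which the tool goes at most 50 mm and 8.59 degrees, less where a joint would pass 70% of its speed; a pose out of reach is approached as far as the arm can. A call with a number of a shift or a turn outside -1 to 1 is refused whole. A call with a gripper value outside its range is refused whole. The fingers move at their own pace and stop on an object; FORCE is the grip in N (left out, the last holds). Time passes only in rows, so rows that repeat a pose let the fingers close. It gives the time, the measured TCP pose, the force, the opening and the grip force at its end, in the units of the state.
- r.get_state(): the state, without advancing time (a new reading comes with each control period).
- r.snapshot(name): name is "scene" or "top"; returns a dict with "img" (384x512x3 uint8, red, green, blue), "mtx" (3x3 intrinsics, pixels), "cam_to_world" (4x4, takes a point from camera to world coordinates). Camera axes: x right, y up, looking along -z (the intrinsics and any distortion apply to the point x, -y, -z); pixel columns grow to the right and rows downward; lengths in m; the calibration is good to about 2 mm. A picture is of the moment at which its call begins. There is no depth.
- r.finish_job(): hands the job in; it is judged then, once.
The state is a dict: "clock": time; "q": joint angles; "qd": joint speeds; "joint_torque": joint torques, N m; "tool_pos": TCP position; "eef_rot": TCP orientation; "contact_force": force on the tool from outside, world axes, zero at the start; "moment": the same for the moment, N m; "opening": opening from 0.0 (shut) to 1.0 (fully open); "finger_force": force on a finger pad.
Only numpy, scipy, OpenCV 4.12 (cv2) and the standard library are available. Lean on these libraries where they do the work, as an engineer would, in place of code of your own. Each camera call takes 0.05 s, during which the arm holds its last target. There are 200 camera calls.

## Working session

There is one attempt and no reset: what is moved stays moved. The work goes in short steps, Python scripts to look and compute and a shell command to move; the robot and the scene stay as the last step left them, time stands still between calls to the robot, and variables do not carry over. Pictures are saved under pics/ and viewed, at most 17 in all, crops included, and the job is handed in when it is done.

```bash
mkdir -p pics; cat > h.py <<'E'
import numpy as np, cv2
from scipy.spatial.transform import Rotation as R
from plant import r
def snap(n,f=None):
    s=r.snapshot(n)
    if f: cv2.imwrite('pics/'+f,cv2.cvtColor(s['img'],cv2.COLOR_RGB2BGR))
    return s
def ray(s,u,v):
    K=np.array(s['mtx']);T=np.array(s['cam_to_world'])
    d=np.linalg.solve(K,[u,v,1.]);d=np.array([d[0],-d[1],-d[2]])
    return T[:3,3],T[:3,:3]@d
def onz(s,u,v,z):
    o,d=ray(s,u,v);return o+d*(z-o[2])/d[2]
def proj(s,p):
    K=np.array(s['mtx']);T=np.array(s['cam_to_world'])
    c=T[:3,:3].T@(np.array(p)-T[:3,3]);c=np.array([c[0],-c[1],-c[2]]);q=K@c;return q[:2]/q[2]
E
python3 - <<'E'
from h import *
np.set_printoptions(precision=4,suppress=True)
for n in('scene','top'):
    s=snap(n,n+'0.png');print(s['mtx'],s['cam_to_world'],[k for k in s])
st=r.get_state()
for k in st:print(k,st[k])
print(R.from_quat(st['eef_rot']).as_matrix())
E
```

```text
[[381.1869   0.     253.0572]
 [  0.     381.1869 191.4004]
 [  0.       0.       1.    ]] [[-0.2916 -0.6563  0.6959  1.3093]
 [ 0.9565 -0.2017  0.2106  0.2232]
 [ 0.0022  0.727   0.6866  0.9029]
 [ 0.      0.      0.      1.    ]] ['img', 'mtx', 'cam_to_world']
[[433.9757   0.     254.3889]
 [  0.     433.9757 194.623 ]
 [  0.       0.       1.    ]] [[ 0.0281  0.9847 -0.172   0.3137]
 [-0.9992  0.0328  0.0248  0.0084]
 [ 0.03    0.1712  0.9848  1.2259]
 [ 0.      0.      0.      1.    ]] ['img', 'mtx', 'cam_to_world']
clock 0.1
q [ 1.3118  0.6899 -0.1945  1.5662  0.1573  0.9025 -0.2151]
qd [ 0.0013 -0.0024 -0.0005 -0.0014  0.0005 -0.0013  0.0006]
joint_torque [ -0.003  -52.85    -1.2715 -15.3837  -0.0525   0.0019   0.    ]
tool_pos [ 0.1802 -0.5979  0.238 ]
eef_rot [ 0.9893  0.1459 -0.0002 -0.0008]
contact_force [ 0.5309  0.2352 -0.9218]
moment [ 0.0343 -0.0032  0.0222]
finger_force 0.0
opening 1.0028619493185698
[[ 0.9574  0.2887 -0.0006]
 [ 0.2887 -0.9574  0.0015]
 [-0.0001 -0.0016 -1.    ]]
```

View pics/scene0.png

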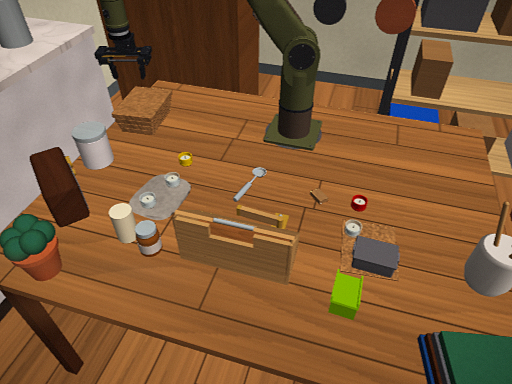

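View pics/top0.png

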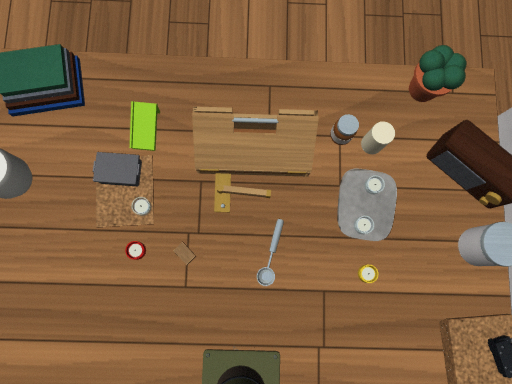

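Three white holders are visible: two on the platter, near top-view pixels (375,185) and (365,225), and one on the mat at (141,206). The red look-alike is at (136,250) and the yellow one at (369,273). The brace lies in front of the box at (218–270,190).

```bash
python3 - <<'E'
import cv2
i=cv2.imread('pics/top0.png');cv2.imwrite('pics/c1.png',cv2.resize(i[95:215,180:335],None,fx=5,fy=5,interpolation=cv2.INTER_CUBIC))
E
```

```text
(no output)
```

View pics/c1.png

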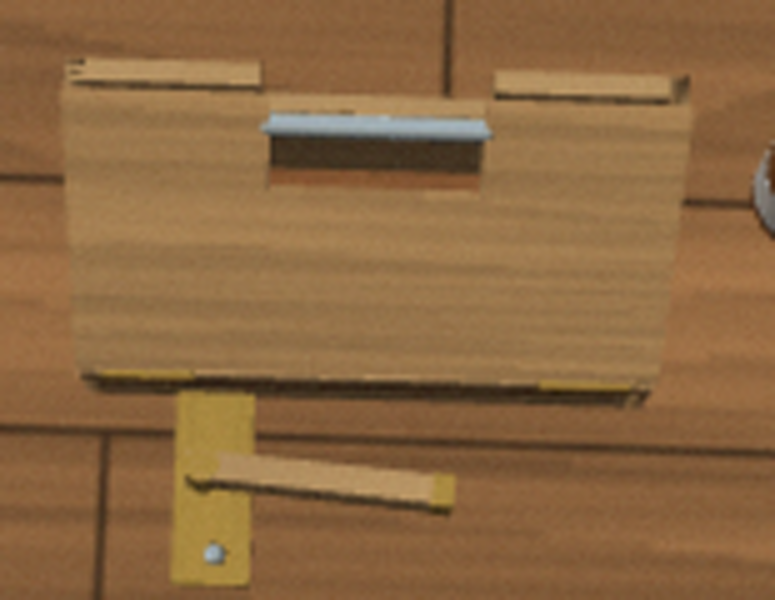

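The box crop shows the hinge edge from (196,170) to (311,173). The bar runs (233,120.6)–(278,121.4), the flap's upper corners are (193,113) and (318,116), and the brace tip is at (270,193).

```bash
cat >> h.py <<'E'
def whites(s,boxpix=None):
    i=s['img'];h=cv2.cvtColor(i,cv2.COLOR_RGB2HSV)
    m=((h[...,1]<50)&(h[...,2]>165)).astype(np.uint8)
    n,l,st,c=cv2.connectedComponentsWithStats(m)
    return [(c[k].round(1),st[k]) for k in range(1,n) if st[k][4]>25]
E
python3 - <<'E'
from h import *
np.set_printoptions(precision=4,suppress=True)
t=snap('top');s=snap('scene')
for n,(u,v),z in [('hingeL',(196.4,170.3),.06),('hingeR',(310.5,173.2),.06),('barL',(233.5,120.8),.172),('barR',(277.7,121.8),.172),('flapTL',(193.2,113.5),.18),('flapTR',(318,115.8),.18),('tip',(270.5,193.2),.054),('bracebase',(223,188.6),.054),('stoppin',(222.8,205.6),.01),('plateFL',(214.5,211.5),.002),('plateFR',(229.5,212),.002)]: print(n,onz(t,u,v,z))
print('top');[print(c,b,onz(t,*c,.04)) for c,b in whites(t)]
print('scene');[print(c,b,onz(s,*c,.04)) for c,b in whites(s)]
print('spoon',onz(t,265,277,.01),onz(t,279,221,.01),'red',onz(t,136,250,.03),'yel',onz(t,369,273,.03),'mb',onz(t,185,253,.01))
print('jar',onz(t,346,124,.095),'candle',onz(t,380,132,.11),'mat corners',[onz(t,u,v,.004)for u,v in[(96,227),(153,226),(154,154)]])
E
```

```text
hingeL [0.5798 0.14   0.06  ]
hingeR [ 0.5826 -0.1743  0.06  ]
barL [0.6861 0.0402 0.172 ]
barR [ 0.6878 -0.0722  0.172 ]
flapTL [0.6985 0.1419 0.18  ]
flapTR [ 0.7048 -0.1737  0.18  ]
tip [ 0.5238 -0.0653  0.054 ]
bracebase [0.5323 0.0654 0.054 ]
stoppin [0.4916 0.0662 0.01  ]
plateFL [0.4751 0.0893 0.002 ]
plateFR [0.4751 0.0468 0.002 ]
top
[348.1 123.8] [339 115  20  19 302] [ 0.7364 -0.2851  0.04  ]
[254.8 119.2] [234 118  43   4 100] [ 0.7398 -0.0165  0.04  ]
[383.  132.3] [372 122  23  22 397] [ 0.7148 -0.3858  0.04  ]
[  2.4 166.2] [  0 152   7  30 146] [0.5772 0.6756 0.04  ]
[373.8 184.1] [366 175  16  18 172] [ 0.562  -0.3562  0.04  ]
[141.3 206. ] [133 198  16  16 166] [0.4789 0.2875 0.04  ]
[363.  224.6] [355 216  16  18 183] [ 0.4468 -0.3239  0.04  ]
[274.4 238.3] [267 219  14  50 131] [ 0.4016 -0.0795  0.04  ]
[499.3 243.1] [484 223  28  43 991] [ 0.4072 -0.7034  0.04  ]
[135.1 249.7] [129 244  13  13 123] [0.3597 0.2955 0.04  ]
[367.9 273.3] [362 268  13  12 115] [ 0.3147 -0.3353  0.04  ]
[267.9 276.3] [262 270  13  15 124] [ 0.2992 -0.0641  0.04  ]
scene
[84.4  5.6] [7
[... 461 characters left out ...]
5693 -0.3578  0.04  ]
[359.4 201.1] [355 199  10   5  37] [0.3778 0.2984 0.04  ]
[233.3 222.9] [214 218  40  11  97] [ 0.5854 -0.0581  0.04  ]
[144.7 227.3] [134 220  21  15 238] [ 0.6799 -0.306   0.04  ]
[353.1 227.4] [346 223  14  13  99] [0.497  0.2912 0.04  ]
[499.6 248.6] [484 234  28  34 602] [0.4554 0.6994 0.04  ]
[154.3 247.8] [149 242  11  12  70] [ 0.7412 -0.2421  0.04  ]
spoon [ 0.2967 -0.0579  0.01  ] [ 0.4529 -0.0938  0.01  ] red [0.3593 0.2954 0.03  ] yel [ 0.3156 -0.3412  0.03  ] mb [0.3558 0.1651 0.01  ]
jar [ 0.716  -0.2657  0.095 ] candle [ 0.6916 -0.3544  0.11  ] mat corners [array([0.4207, 0.4172, 0.004 ]), array([0.4284, 0.2594, 0.004 ]), array([0.6364, 0.2706, 0.004 ])]
```

```bash
cat >> h.py <<'E'
H=np.array([.582,-.0165,0]);TH=.013
def b2w(x,y,z=0): c,s=np.cos(TH),np.sin(TH);return np.array([H[0]+c*x-s*y,H[1]+s*x+c*y,z])
def Ry(yaw): c,s=np.cos(yaw),np.sin(yaw);return np.array([[c,s,0],[s,-c,0],[0,0,-1.]])
def need(wps):
    "shift and turn, in move units, from the present pose to each (pos,yaw)"
    st=r.get_state();R0=R.from_quat(st['eef_rot']).as_matrix();p=np.array(st['tool_pos'])
    print('at',p.round(4),'yaw',round(float(np.arctan2(R0[1,0],R0[0,0])),3),'F',np.round(st['contact_force'],1),'op',round(st['opening'],3),'q7',round(st['q'][6],2))
    for q,yaw in wps:
        d=R0.T@(np.array(q)-p)/.15;w=R.from_matrix(R0.T@Ry(yaw)).as_rotvec()/(np.pi/2)
        print(np.round(d,2),np.round(w,2))
E
python3 - <<'E'
from h import *
P=b2w(-22,-20) if 0 else b2w(-.024,-.022,.26)
print(P)
need([((.27,-.46,.26),.013),((.37,-.32,.26),.013),(P,.013)])
E
```

```text
[ 0.55828802 -0.03881013  0.26      ]
at [ 0.1803 -0.5981  0.2382] yaw 0.293 F [-0.3  0.9  0.1] op 0.999 q7 -0.22
[ 0.84 -0.71 -0.14] [-0.    0.    0.18]
[ 1.75 -1.41 -0.14] [-0.    0.    0.18]
[ 3.49 -2.84 -0.14] [-0.    0.    0.18]
```

```bash
python3 -m pendant '[0,0.28,-0.24,-0.14,0,0,0.06, 0,0.56,-0.48,-0.14,0,0,0.12, 0,0.84,-0.71,-0.14,0,0,0.18, 0,0.84,-0.71,-0.14,0,0,0.18, 0,0.84,-0.71,-0.14,0,0,0.18]'
python3 -m pendant '[0,0.25,-0.25,0,0,0,0, 0,0.5,-0.5,0,0,0,0, 0,0.7,-0.75,0,0,0,0, 0,0.7,-1,0,0,0,0, 0,0.7,-1,0,0,0,0]'
python3 -m pendant '[0,0.22,-0.3,0,0,0,0, 0,0.44,-0.6,0,0,0,0, 0,0.65,-0.9,0,0,0,0, 0,0.65,-1,0,0,0,0, 0,0.65,-1,0,0,0,0]'
python3 - <<'E'
from h import *
P=b2w(-.024,-.022,.26)
need([(P,.013)])
E
```

```text
clock: 0.7
tool_pos: [0.2729, -0.4571, 0.2599]
eef_rot: [1.0, 0.008, 0.0, -0.001]
contact_force: [0.3, -0.5, 0.7]
opening: 0.567
finger_force: 0.0
clock: 1.2
tool_pos: [0.3746, -0.3047, 0.2594]
eef_rot: [1.0, 0.009, -0.001, -0.002]
contact_force: [-0.5, -0.2, -0.1]
opening: 0.119
finger_force: 0.0
clock: 1.7
tool_pos: [0.472, -0.1554, 0.2596]
eef_rot: [1.0, 0.008, 0.001, -0.001]
contact_force: [-0.1, -0.0, 0.8]
opening: 0.004
finger_force: 0.0
at [ 0.472  -0.1554  0.2596] yaw 0.016 F [-0.1 -0.   0.8] op 0.004 q7 -1.39
[ 0.59 -0.77 -0.  ] [-0. -0.  0.]
```

```bash
python3 -m pendant '[0,0.2,-0.2,0,0,0,-0.09, 0,0.4,-0.4,0,0,0,-0.18, 0,0.59,-0.77,0,0,0,-0.27, 0,0.59,-0.77,0,0,0,-0.36, 0,0.59,-0.77,0,0,0,-0.45, 0,0.59,-0.77,0,0,0,-0.54, 0,0.59,-0.77,0,0,0,-0.63, 0,0.59,-0.77,0,0,0,-0.72, 0,0.59,-0.77,0,0,0,-0.81, 0,0.59,-0.77,0,0,0,-0.9, 0,0.59,-0.77,0,0,0,-1, 0,0.59,-0.77,0,0,0,-1]'
python3 -m pendant '[0,0,0,0,0,0,-0.09, 0,0,0,0,0,0,-0.18, 0,0,0,0,0,0,-0.27, 0,0,0,0,0,0,-0.36, 0,0,0,0,0,0,-0.45, 0,0,0,0,0,0,-0.54, 0,0,0,0,0,0,-0.63, 0,0,0,0,0,0,-0.72, 0,0,0,0,0,0,-0.81, 0,0,0,0,0,0,-0.9, 0,0,0,0,0,0,-1, 0,0,0,0,0,0,-1]'
python3 - <<'E'
from h import *
Y=.013+np.pi
need([(b2w(-.024,-.022,.26),Y),(b2w(-.024,-.022,.12),Y)])
snap('scene','s1.png');snap('top','t1.png')
a=cv2.imread('pics/s1.png')[150:300,150:320];b=cv2.imread('pics/t1.png')[95:245,180:350]
cv2.imwrite('pics/v1.png',cv2.resize(np.hstack([a,b]),None,fx=2.3,fy=2.3,interpolation=2))
E
```

```text
clock: 2.9
tool_pos: [0.5572, -0.0457, 0.2592]
eef_rot: [0.705, 0.709, -0.001, 0.0]
contact_force: [0.8, -0.6, -0.4]
opening: 0.007
finger_force: 0.0
clock: 4.1
tool_pos: [0.5571, -0.0441, 0.259]
eef_rot: [-0.002, 1.0, -0.0, -0.001]
contact_force: [0.1, -0.4, 0.2]
opening: 0.003
finger_force: 0.0
at [ 0.5571 -0.0441  0.259 ] yaw -3.137 F [ 0.1 -0.4  0.2] op 0.003 q7 0.91
[-0.01  0.04 -0.01] [-0.   -0.   -0.01]
[-0.01  0.04  0.93] [-0.   -0.   -0.01]
```

View pics/v1.png

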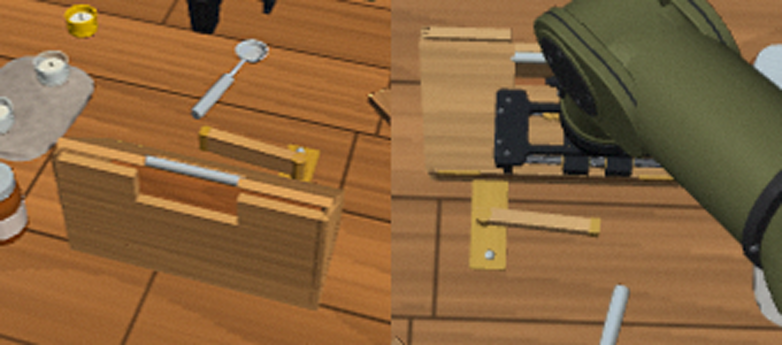

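The crop shows the brace still folded, the fingers above the gap, and the flap shut. Next I lower the closed fingers into the gap.

```bash
python3 -m pendant '[0,-0.01,0.04,0.3,0,0,0, 0,-0.01,0.04,0.6,0,0,0, 0,-0.01,0.04,0.9,0,0,0, 0,-0.01,0.04,0.9,0,0,0]'
python3 -m pendant '[0,0,0,0.2,0,0,0, 0,0,0,0.4,0,0,0, 0,0,0,0.58,0,0,0, 0,0,0,0.58,0,0,0]'
python3 - <<'E'
from h import *
w=[]
for q in np.linspace(.1,1.6,11):
    d=np.array([-np.sin(q),-np.cos(q)]);n=np.array([np.cos(q),-np.sin(q)])
    b=np.array([-.05,.09])+.11*d+.018*n
    w.append((b2w(*b,.036),.013+np.pi-q))
need(w)
E
```

```text
clock: 4.6
tool_pos: [0.5548, -0.0377, 0.1199]
eef_rot: [-0.003, 1.0, -0.001, -0.005]
contact_force: [-0.7, -0.8, -0.7]
opening: 0.008
finger_force: 0.0
clock: 5.0
tool_pos: [0.558, -0.0366, 0.037]
eef_rot: [-0.004, 1.0, -0.001, -0.001]
contact_force: [0.3, -0.3, 0.1]
opening: 0.002
finger_force: 0.0
at [ 0.558  -0.0366  0.037 ] yaw -3.134 F [ 0.3 -0.3  0.1] op 0.002 q7 0.6
[ 0.13 -0.01  0.01] [-0.   -0.    0.06]
[ 0.24 -0.01  0.01] [-0.   -0.    0.16]
[0.35 0.01 0.01] [-0.   -0.    0.25]
[0.45 0.04 0.01] [-0.   -0.    0.35]
[0.55 0.09 0.01] [-0.   -0.    0.44]
[0.64 0.15 0.01] [-0.   -0.    0.54]
[0.73 0.23 0.01] [-0.   -0.    0.63]
[0.79 0.32 0.01] [-0.   -0.    0.73]
[0.85 0.42 0.01] [-0.   -0.    0.82]
[0.89 0.52 0.01] [-0.   -0.    0.92]
[0.91 0.63 0.01] [-0.   -0.    1.01]
```

```bash
python3 -m pendant '[0,0.07,0,0,0,0,0.02, 0,0.13,-0.01,0,0,0,0.06, 0,0.19,-0.01,0,0,0,0.11, 0,0.24,-0.01,0,0,0,0.16, 0,0.3,0,0,0,0,0.2, 0,0.35,0.01,0,0,0,0.25, 0,0.4,0.03,0,0,0,0.3, 0,0.45,0.04,0,0,0,0.35, 0,0.5,0.065,0,0,0,0.4, 0,0.55,0.09,0,0,0,0.44, 0,0.64,0.15,0,0,0,0.54, 0,0.64,0.15,0,0,0,0.54]'
python3 - <<'E'
from h import *
w=[]
for q in (1.0,1.15,1.3,1.45,1.57,1.63):
    d=np.array([-np.sin(q),-np.cos(q)]);n=np.array([np.cos(q),-np.sin(q)])
    b=np.array([-.05,.09])+.11*d+.018*n
    w.append((b2w(*b,.036),.013+np.pi-q))
need(w)
E
```

```text
clock: 6.2
tool_pos: [0.4636, -0.0126, 0.0402]
eef_rot: [0.407, 0.914, 0.001, 0.002]
contact_force: [0.4, 0.1, 1.0]
opening: 0.003
finger_force: 0.0
at [ 0.4636 -0.0126  0.0402] yaw 2.304 F [0.4 0.1 1. ] op 0.003 q7 -0.54
[ 0.11 -0.03  0.03] [0.  0.  0.1]
[ 0.23 -0.02  0.03] [0.   0.   0.19]
[0.33 0.   0.03] [0.   0.   0.29]
[0.44 0.04 0.03] [0.   0.   0.38]
[0.52 0.08 0.03] [0.   0.   0.46]
[0.55 0.11 0.03] [0.  0.  0.5]
```

```bash
python3 -m pendant '[0,0.06,-0.02,0.02,0,0,0.05, 0,0.11,-0.03,0.03,0,0,0.1, 0,0.17,-0.03,0.03,0,0,0.14, 0,0.23,-0.02,0.03,0,0,0.19, 0,0.28,-0.01,0.03,0,0,0.24, 0,0.33,0,0.03,0,0,0.29, 0,0.39,0.02,0.03,0,0,0.34, 0,0.44,0.04,0.03,0,0,0.38, 0,0.48,0.06,0.03,0,0,0.42, 0,0.52,0.08,0.03,0,0,0.46, 0,0.55,0.11,0.03,0,0,0.5, 0,0.55,0.11,0.03,0,0,0.5]'
python3 - <<'E'
from h import *
need([(b2w(-.155,.03,.036),.013+np.pi/2)])
snap('top','t2.png');snap('scene','s2.png')
a=cv2.imread('pics/s2.png')[130:280,170:340];b=cv2.imread('pics/t2.png')[135:285,170:340]
cv2.imwrite('pics/v2.png',cv2.resize(np.hstack([a,b]),None,fx=2.3,fy=2.3,interpolation=2))
E
```

```text
clock: 7.4
tool_pos: [0.4211, 0.0544, 0.0343]
eef_rot: [0.726, 0.688, -0.001, 0.004]
contact_force: [-1.3, -6.7, 3.6]
opening: 0.007
finger_force: 3.4
at [0.4211 0.0544 0.0343] yaw 1.517 F [-1.3 -6.7  3.6] op 0.007 q7 -1.91
[-0.28  0.05 -0.01] [ 0.    0.   -0.04]
```

View pics/v2.png

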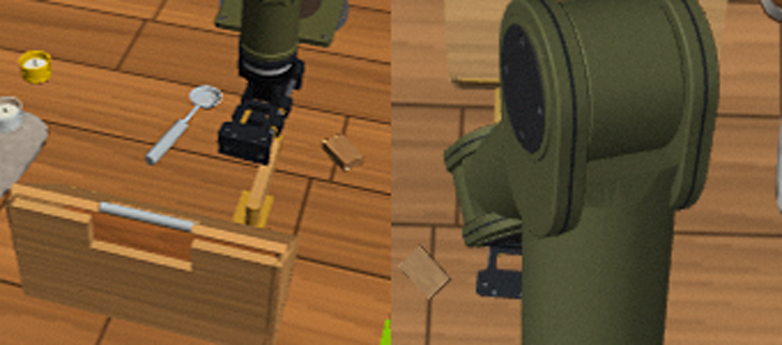

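The crop shows the brace swung out, roughly square to the box. I'll press a bit more to check it is seated.

```bash
python3 -m pendant '[0,0.03,0,0,0,0,0, 0,0.06,0,0,0,0,0, 0,0.06,0,0,0,0,0, 0,0.06,0,0,0,0,0]'
python3 -m pendant '[0,-0.1,0,0,0,0,0, 0,-0.2,0,0,0,0,0, 0,-0.25,0,0,0,0,0, 0,-0.25,0,0,0,0,0]'
python3 - <<'E'
from h import *
need([])
snap('scene','s3.png');s=snap('top','t3.png')
s=snap('scene')
for q in (1.57,1.4,1.2):
    for o in(.008,-.008):
        print(q,[proj(s,b2w(*(np.array([-.05,.09])+x*np.array([-np.sin(q),-np.cos(q)])+o*np.array([np.cos(q),-np.sin(q)])),.054)).round(1) for x in(.02,.14)])
a=cv2.imread('pics/s3.png')[130:260,220:340]
cv2.imwrite('pics/v3.png',cv2.resize(a,None,fx=4,fy=4,interpolation=2))
E
```

```text
clock: 7.9
tool_pos: [0.421, 0.0549, 0.0343]
eef_rot: [0.728, 0.686, -0.006, 0.01]
contact_force: [-2.3, -20.3, 8.1]
opening: 0.003
finger_force: 10.2
clock: 8.3
tool_pos: [0.4195, 0.0287, 0.0339]
eef_rot: [0.726, 0.688, 0.001, 0.001]
contact_force: [0.1, 1.0, -0.1]
opening: 0.005
finger_force: 0.0
at [0.4195 0.0287 0.0339] yaw 1.517 F [ 0.1  1.  -0.1] op 0.005 q7 -1.9
1.57 [array([278.8, 211.3]), array([287.2, 186. ])]
1.57 [array([283.9, 212.4]), array([292. , 186.9])]
1.4 [array([277.7, 211.5]), array([280. , 185.3])]
1.4 [array([282.9, 211.9]), array([284.9, 185.7])]
1.2 [array([276.4, 211.8]), array([271.6, 185.5])]
1.2 [array([281.6, 211.5]), array([276.4, 185.3])]
```

View pics/v3.png

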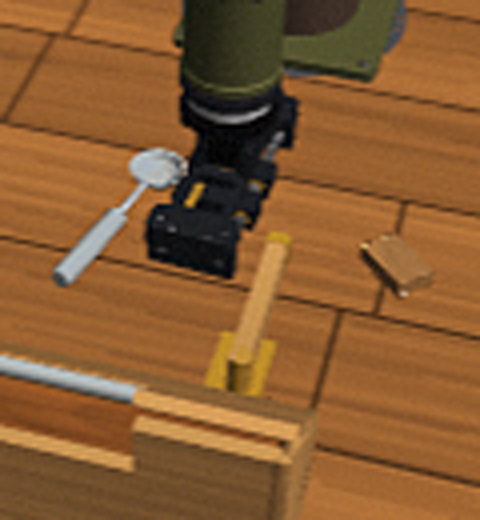

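The brace tip is at scene pixel (290,189), which matches the 1.57 rad prediction, and 20 N against it gave no motion. The brace is seated, so I go to the bar.

```bash
python3 -m pendant '[0,0,0,-0.25,0,0,0, 0,0,0,-0.5,0,0,0, 0.4,0,0,-0.75,0,0,0, 0.4,0,0,-1,0,0,0, 0.4,0,0,-1,0,0,0, 0.4,0,0,-1,0,0,0]'
python3 - <<'E'
from h import *
need([(b2w(0.0,0,.24),.013+np.pi/2),(b2w(.106,0,.24),.013+np.pi/2)])
E
```

```text
clock: 9.05
tool_pos: [0.4195, 0.0312, 0.1858]
eef_rot: [0.725, 0.689, 0.003, 0.001]
contact_force: [0.6, -0.8, 0.6]
opening: 0.342
finger_force: 0.0
at [0.4195 0.0312 0.1858] yaw 1.52 F [ 0.6 -0.8  0.6] op 0.342 q7 -1.03
[-0.26  1.1  -0.36] [ 0.   -0.   -0.04]
[-0.22  1.81 -0.35] [ 0.   -0.   -0.04]
```

```bash
python3 -m pendant '[0.4,-0.1,0.15,-0.3,0,0,-0.02, 0.4,-0.2,0.4,-0.36,0,0,-0.04, 0.4,-0.26,0.65,-0.36,0,0,-0.04, 0.4,-0.26,0.9,-0.36,0,0,-0.04, 0.4,-0.26,0.9,-0.36,0,0,-0.04, 0.4,-0.26,0.9,-0.36,0,0,-0.04]'
python3 -m pendant '[0.4,0.02,0.3,0,0,0,0, 0.4,0.03,0.6,0,0,0,0, 0.4,0.03,0.91,0,0,0,0, 0.4,0.03,0.91,0,0,0,0, 0.4,0.03,0.91,0,0,0,0]'
python3 - <<'E'
from h import *
need([(b2w(.106,0,.24),.013+np.pi/2),(b2w(.106,0,.15),.013+np.pi/2)])
s=snap('scene','s4.png')
c,b=[x for x in whites(s) if abs(x[0][0]-233)<12 and abs(x[0][1]-223)<12][0]
print(c,b,onz(s,*c,.172))
a=cv2.imread('pics/s4.png')[130:260,170:310]
cv2.imwrite('pics/v4.png',cv2.resize(a,None,fx=3.5,fy=3.5,interpolation=2))
E
```

```text
clock: 9.65
tool_pos: [0.55, -0.0155, 0.2357]
eef_rot: [0.703, 0.711, -0.001, -0.001]
contact_force: [-0.9, 0.2, -1.1]
opening: 0.401
finger_force: 0.0
clock: 10.15
tool_pos: [0.6857, -0.0091, 0.2358]
eef_rot: [0.703, 0.711, -0.001, -0.001]
contact_force: [-0.0, 0.3, -1.0]
opening: 0.403
finger_force: 0.0
at [ 0.6857 -0.0091  0.2358] yaw 1.583 F [-0.   0.3 -1. ] op 0.403 q7 -0.51
[-0.04  0.01 -0.03] [-0.  0. -0.]
[-0.04  0.02  0.57] [-0.  0. -0.]
[233.  222.9] [213 218  41  11 108] [ 0.69631932 -0.01584254  0.172     ]
```

View pics/v4.png

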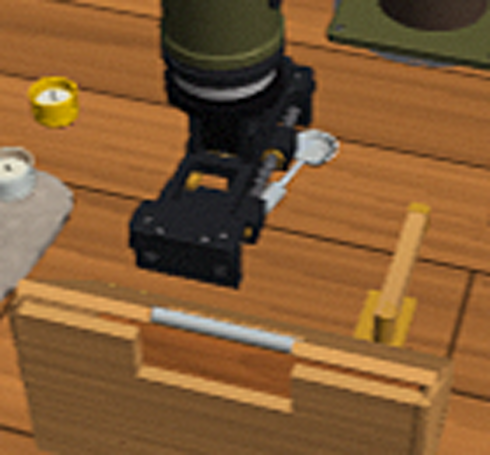

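The gripper is straddling above the bar, which is at scene pixel (233,223) and agrees with the top view. I lower onto it and cage the bar.

```bash
python3 -m pendant '[0.4,-0.04,0.02,0.2,0,0,0, 0.4,-0.04,0.02,0.4,0,0,0, 0.4,-0.04,0.02,0.56,0,0,0, 0.4,-0.04,0.02,0.56,0,0,0]'
python3 -m pendant '[0.2,0,0,0,0,0,0, 0,0,0,0,0,0,0, 0,0,0,0,0,0,0, 0,0,0,0,0,0,0]' 4
python3 - <<'E'
from h import *
Y=.013+np.pi/2
need([(b2w(.15*np.cos(q+np.pi/4),0,.045+.15*np.sin(q+np.pi/4)),Y) for q in np.arange(.1,1.25,.1)])
E
```

```text
clock: 10.6
tool_pos: [0.6857, -0.0171, 0.1499]
eef_rot: [0.703, 0.711, -0.004, -0.002]
contact_force: [-0.6, -0.4, 0.4]
opening: 0.399
finger_force: 0.0
clock: 11.0
tool_pos: [0.6927, -0.0159, 0.1556]
eef_rot: [0.704, 0.71, 0.003, 0.002]
contact_force: [4.1, 0.2, 2.9]
opening: 0.133
finger_force: 4.0
at [ 0.6927 -0.0159  0.1556] yaw 1.58 F [4.1 0.2 2.9] op 0.133 q7 -0.55
[ 0.01 -0.1  -0.04] [ 0. -0. -0.]
[ 0.01 -0.18 -0.1 ] [ 0. -0. -0.]
[ 0.   -0.27 -0.15] [ 0. -0. -0.]
[ 0.   -0.36 -0.19] [ 0. -0. -0.]
[ 0.   -0.46 -0.22] [ 0. -0. -0.]
[ 0.   -0.55 -0.25] [ 0. -0. -0.]
[ 0.   -0.65 -0.26] [ 0. -0. -0.]
[ 0.   -0.75 -0.27] [ 0. -0. -0.]
[ 0.   -0.85 -0.26] [ 0. -0. -0.]
[ 0.   -0.95 -0.25] [ 0. -0. -0.]
[ 0.   -1.05 -0.22] [ 0. -0. -0.]
[ 0.   -1.14 -0.19] [ 0. -0. -0.]
```

```bash
python3 -m pendant '[0.16,0,-0.05,-0.06,0,0,0, 0.16,0,-0.12,-0.13,0,0,0, 0.16,0,-0.2,-0.18,0,0,0, 0.16,0,-0.29,-0.22,0,0,0, 0.16,0,-0.39,-0.25,0,0,0, 0.16,0,-0.48,-0.28,0,0,0, 0.16,0,-0.58,-0.29,0,0,0, 0.16,0,-0.68,-0.29,0,0,0, 0.16,0,-0.78,-0.285,0,0,0, 0.16,0,-0.88,-0.27,0,0,0, 0.16,0,-0.88,-0.27,0,0,0]'
python3 - <<'E'
from h import *
Y=.013+np.pi/2;H[0]=.585
need([(b2w(.15*np.cos(q+np.pi/4),0,.045+.15*np.sin(q+np.pi/4)),Y) for q in [1,1.15,1.3,1.45,1.6,1.75,1.9,2,2.1,2.2,2.3,2.356]])
s=snap('scene','s5.png')
a=cv2.imread('pics/s5.png')[110:260,150:320]
cv2.imwrite('pics/v5.png',cv2.resize(a,None,fx=3,fy=3,interpolation=2))
E
```

```text
clock: 12.1
tool_pos: [0.5547, -0.0184, 0.1939]
eef_rot: [0.703, 0.711, -0.002, -0.001]
contact_force: [-1.3, 0.0, 0.7]
opening: 0.159
finger_force: 0.4
at [ 0.5547 -0.0184  0.1939] yaw 1.582 F [-1.3  0.   0.7] op 0.159 q7 -0.68
[ 0.01 -0.01  0.02] [-0.  0. -0.]
[ 0.01 -0.15  0.06] [-0.  0. -0.]
[ 0.01 -0.29  0.12] [-0.  0. -0.]
[ 0.01 -0.41  0.21] [-0.  0. -0.]
[ 0.01 -0.52  0.31] [-0.  0. -0.]
[ 0.01 -0.62  0.43] [-0.  0. -0.]
[ 0.01 -0.69  0.56] [-0.  0. -0.]
[ 0.01 -0.73  0.65] [-0.  0. -0.]
[ 0.01 -0.76  0.74] [-0.  0. -0.]
[ 0.01 -0.78  0.84] [-0.  0. -0.]
[ 0.01 -0.79  0.94] [-0.  0. -0.]
[ 0.01 -0.79  1.  ] [-0.  0. -0.]
```

View pics/v5.png

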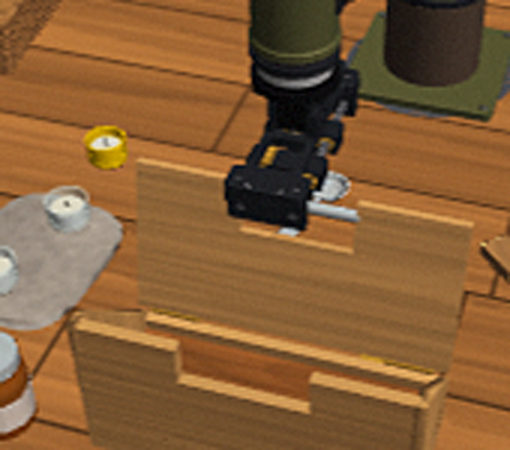

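The flap is past upright with its bar in the fingers, so I lower it onto the brace.

```bash
python3 -m pendant '[0.18,0,-0.08,0.03,0,0,0, 0.18,0,-0.15,0.06,0,0,0, 0.18,0,-0.29,0.12,0,0,0, 0.18,0,-0.41,0.21,0,0,0, 0.18,0,-0.52,0.31,0,0,0, 0.18,0,-0.62,0.43,0,0,0, 0.18,0,-0.69,0.56,0,0,0, 0.18,0,-0.73,0.65,0,0,0, 0.18,0,-0.76,0.74,0,0,0, 0.18,0,-0.78,0.84,0,0,0, 0.2,0,-0.79,0.94,0,0,0, 0.22,0,-0.79,1,0,0,0]'
python3 -m pendant '[0.28,0,0,0,0,0,0, 0.28,0,0,0,0,0,0, 0.28,0,0,0,0,0,0, 0.28,0,0,0,0,0,0]'
python3 - <<'E'
from h import *
need([])
E
```

```text
clock: 13.35
tool_pos: [0.4401, -0.0189, 0.0429]
eef_rot: [0.703, 0.711, -0.0, 0.0]
contact_force: [-0.2, 0.2, -0.2]
opening: 0.215
finger_force: 0.0
clock: 13.75
tool_pos: [0.4402, -0.019, 0.0442]
eef_rot: [0.704, 0.71, 0.0, 0.0]
contact_force: [-0.2, 0.5, -0.5]
opening: 0.283
finger_force: 0.0
at [ 0.4402 -0.019   0.0442] yaw 1.58 F [-0.2  0.5 -0.5] op 0.283 q7 -1.38
```

```bash
python3 -m pendant '[0.28,0,0,-0.2,0,0,0, 0.28,0,0,-0.5,0,0,0, 0.4,0,0,-0.8,0,0,0, 0.6,0,0,-1,0,0,0, 0.8,0,0,-1,0,0,0]'
python3 -m pendant '[0.8,0,0,-0.2,0,0,-0.09, 0.8,0,0,-0.4,0,0,-0.18, 0.8,0,0,-0.4,0,0,-0.27, 0.8,0,0,-0.4,0,0,-0.36, 0.8,0,0,-0.4,0,0,-0.45, 0.8,0,0,-0.4,0,0,-0.54, 0.8,0,0,-0.4,0,0,-0.63, 0.8,0,0,-0.4,0,0,-0.72, 0.8,0,0,-0.4,0,0,-0.81, 0.8,0,0,-0.4,0,0,-0.9, 0.8,0,0,-0.4,0,0,-1, 0.8,0,0,-0.4,0,0,-1]'
python3 - <<'E'
from h import *
s=snap('scene','s6.png');t=snap('top','t6.png')
for n,k in(('t',t),('s',s)):
  for c,b in whites(k):
    p=onz(k,*c,.04)
    if .35<p[0]<.75 and abs(p[1])<.45: print(n,c,b,p.round(4))
need([])
a=cv2.imread('pics/s6.png')[110:300,110:420];b=cv2.imread('pics/t6.png')[85:275,90:400]
cv2.imwrite('pics/v6.png',cv2.resize(np.vstack([a,b]),None,fx=1.55,fy=1.55,interpolation=2))
E
```

```text
clock: 14.25
tool_pos: [0.4418, -0.0188, 0.1973]
eef_rot: [0.704, 0.71, 0.003, 0.003]
contact_force: [0.8, -0.4, -0.5]
opening: 0.526
finger_force: 0.0
clock: 15.45
tool_pos: [0.4391, -0.0192, 0.2527]
eef_rot: [-0.005, 1.0, 0.0, -0.001]
contact_force: [-0.3, -0.2, 0.2]
opening: 0.798
finger_force: 0.0
t [348.1 123.9] [338 115  21  19 314] [ 0.7361 -0.2851  0.04  ]
t [381.4 132.7] [362 122  33  22 446] [ 0.7134 -0.3811  0.04  ]
t [376.2 183. ] [366 173  29  20 266] [ 0.5654 -0.3631  0.04  ]
t [141.1 206. ] [133 198  17  16 180] [0.4789 0.2881 0.04  ]
t [248.4 224.2] [236 223  29   3  72] [ 0.438  -0.0074  0.04  ]
t [135.1 249.8] [129 244  13  13 124] [0.3594 0.2955 0.04  ]
s [257.4 180.1] [243 167  35  26 149] [ 0.3768 -0.0437  0.04  ]
s [172.1 179. ] [164 173  15  13  99] [ 0.457  -0.3235  0.04  ]
s [180.6 187.2] [174 184  13   7  31] [ 0.4862 -0.2783  0.04  ]
s [147.2 199.1] [139 192  16  15 122] [ 0.5696 -0.3572  0.04  ]
s [359.4 201.1] [355 199  10   5  37] [0.3778 0.2984 0.04  ]
s [144.7 227.2] [134 220  21  15 236] [ 0.6796 -0.3062  0.04  ]
s [352.9 227.2] [346 223  14  12  98] [0.4964 0.2906 0.04  ]
s [154.2 247.9] [148 243  12  11  74] [ 0.7416 -0.2422  0.04  ]
at [ 0.4393 -0.0191  0.2531] yaw -3.135 F [ 0.4 -0.3 -0.3] op 0.798 q7 0.58
```

View pics/v6.png

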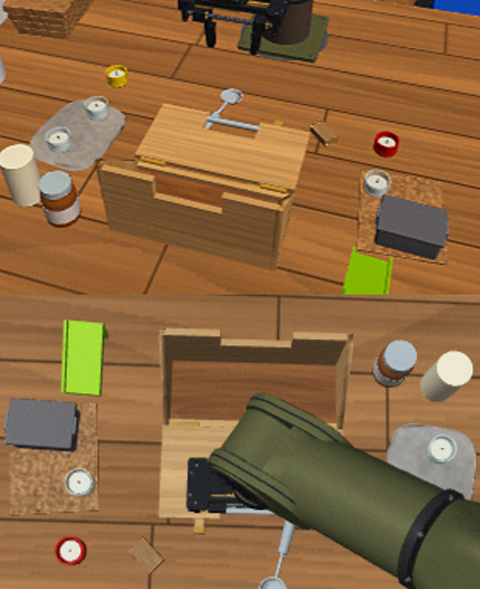

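The flap is level on the brace and the box is open. I triangulate the holders and fetch the mat one first, at top pixel (141,206).

```bash
cat >> h.py <<'E'
H[0]=.585
def tri(s1,a,s2,b):
    o1,d1=ray(s1,*a);o2,d2=ray(s2,*b)
    k=np.linalg.lstsq(np.c_[d1,-d2],o2-o1,rcond=None)[0];p,q=o1+k[0]*d1,o2+k[1]*d2
    return ((p+q)/2).round(4),np.linalg.norm(p-q).round(4)
E
python3 - <<'E'
from h import *
s=snap('scene');t=snap('top')
print(tri(t,(141.2,206),s,(353,227.3)),tri(t,(363,224.6),s,(172.1,179)),tri(t,(373.8,184.1),s,(147.2,199)))
need([((.4815,.13,.2),.013+np.pi),((.4815,.292,.1),.013+np.pi)])
E
python3 -m pendant '[0.9,-0.14,0.3,0.2,0,0,0, 0.9,-0.28,0.6,0.35,0,0,0, 0.9,-0.28,0.9,0.35,0,0,0, 0.9,-0.28,1,0.35,0,0,0, 0.9,-0.28,1,0.35,0,0,0]'
python3 -m pendant '[0.9,0,0.3,0.2,0,0,0, 0.9,0,0.6,0.4,0,0,0, 0.9,0,0.9,0.6,0,0,0, 0.9,0,1,0.6,0,0,0, 0.9,0,1,0.6,0,0,0]'
python3 - <<'E'
from h import *
need([((.4815,.292,.08),.013+np.pi),((.4815,.292,.011),.013+np.pi)])
s=snap('scene')
print([(c,b[4]) for c,b in whites(s) if 330<c[0]<375])
E
```

```text
(array([0.4812, 0.292 , 0.0234]), np.float64(0.0005)) (array([ 0.4482, -0.3276,  0.0312]), np.float64(0.0026)) (array([ 0.5639, -0.3597,  0.0338]), np.float64(0.0033))
at [ 0.4395 -0.019   0.2535] yaw -3.134 F [-0.3  0.1 -0.1] op 0.8 q7 0.59
[-0.29  0.99  0.36] [-0. -0. -0.]
[-0.3   2.07  1.02] [-0. -0. -0.]
clock: 16.15
tool_pos: [0.4799, 0.1358, 0.2016]
eef_rot: [-0.007, 1.0, 0.001, 0.0]
contact_force: [0.1, 0.1, 0.1]
opening: 0.9
finger_force: 0.0
clock: 16.65
tool_pos: [0.4777, 0.2842, 0.1104]
eef_rot: [-0.006, 1.0, 0.001, -0.001]
contact_force: [-0.4, 1.1, 0.8]
opening: 0.898
finger_force: 0.0
at [0.4777 0.2842 0.1104] yaw -3.129 F [-0.4  1.1  0.8] op 0.898 q7 -0.0
[-0.03  0.05  0.2 ] [ 0. -0. -0.]
[-0.03  0.05  0.66] [ 0. -0. -0.]
[(array([359.4, 201.1]), np.int32(37)), (array([353. , 227.5]), np.int32(106))]
```

```bash
python3 -m pendant '[0.9,-0.03,0.05,0.2,0,0,0, 0.9,-0.03,0.05,0.45,0,0,0, 0.9,-0.03,0.05,0.66,0,0,0, 0.9,-0.03,0.05,0.66,0,0,0]'
python3 -m pendant '[0.3,0,0,0,0,0,0, 0.3,0,0,0,0,0,0, 0.3,0,0,0,0,0,0, 0.3,0,0,0,0,0,0, 0.3,0,0,0,0,0,0]' 25
python3 -m pendant '[0.3,0,0,-0.2,0,0,0, 0.3,0,0,-0.5,0,0,0, 0.3,0,0,-0.9,0,0,0, 0.3,0,0,-1,0,0,0, 0.3,0,0,-1,0,0,0]'
python3 - <<'E'
from h import *
need([(b2w(.064,.05,.16),.013+np.pi)])
E
```

```text
clock: 17.1
tool_pos: [0.4826, 0.2838, 0.0092]
eef_rot: [-0.003, 1.0, -0.004, -0.002]
contact_force: [-0.6, 0.0, -0.3]
opening: 0.902
finger_force: 0.0
clock: 17.6
tool_pos: [0.4839, 0.2899, 0.0137]
eef_rot: [-0.005, 1.0, 0.001, 0.001]
contact_force: [0.9, 0.0, 7.6]
opening: 0.56
finger_force: 25.0
clock: 18.1
tool_pos: [0.4842, 0.2909, 0.1662]
eef_rot: [-0.005, 1.0, 0.002, 0.003]
contact_force: [0.0, 0.4, -1.4]
opening: 0.561
finger_force: 25.0
at [0.4842 0.2909 0.1662] yaw -3.131 F [ 0.   0.4 -1.4] op 0.561 q7 0.08
[-1.08 -1.72  0.04] [ 0.  0. -0.]
```

```bash
python3 -m pendant '[0.3,-0.2,-0.25,-0.15,0,0,0, 0.3,-0.4,-0.5,-0.15,0,0,0, 0.3,-0.6,-0.75,-0.15,0,0,0, 0.3,-0.8,-1,-0.15,0,0,0, 0.3,-1,-1,-0.15,0,0,0, 0.3,-1,-1,-0.15,0,0,0, 0.3,-1,-1,-0.15,0,0,0]'
python3 - <<'E'
from h import *
need([(b2w(.064,.05,.18),.013+np.pi),(b2w(.064,.05,.052),.013+np.pi)])
E
```

```text
clock: 18.8
tool_pos: [0.6336, 0.1405, 0.183]
eef_rot: [-0.005, 1.0, -0.0, -0.001]
contact_force: [-0.5, 0.2, -1.3]
opening: 0.563
finger_force: 25.0
at [0.6336 0.1405 0.183 ] yaw -3.132 F [-0.5  0.2 -1.3] op 0.563 q7 0.57
[-0.09 -0.71  0.02] [-0. -0. -0.]
[-0.09 -0.71  0.87] [-0. -0. -0.]
```

```bash
python3 -m pendant '[0.3,-0.05,-0.25,0,0,0,0, 0.3,-0.09,-0.5,0,0,0,0, 0.3,-0.09,-0.76,0,0,0,0, 0.3,-0.09,-0.76,0,0,0,0, 0.3,-0.09,-0.76,0,0,0,0]'
python3 -m pendant '[0.3,0,0,0.2,0,0,0, 0.3,0,0,0.4,0,0,0, 0.3,0,0,0.6,0,0,0, 0.3,0,0,0.75,0,0,0, 0.3,0,0,0.82,0,0,0, 0.3,0,0,0.86,0,0,0, 0.3,0,0,0.86,0,0,0]'
python3 - <<'E'
from h import *
need([(b2w(.064,.042,.052),.013+np.pi)])
E
```

```text
clock: 19.3
tool_pos: [0.6479, 0.0266, 0.184]
eef_rot: [-0.005, 1.0, -0.0, -0.001]
contact_force: [-0.2, 1.1, -1.1]
opening: 0.559
finger_force: 25.0
clock: 20.0
tool_pos: [0.6493, 0.0274, 0.0558]
eef_rot: [-0.005, 1.0, 0.0, 0.0]
contact_force: [0.6, 0.5, -0.8]
opening: 0.56
finger_force: 25.0
at [0.6493 0.0274 0.0558] yaw -3.131 F [ 0.6  0.5 -0.8] op 0.56 q7 0.63
[ 0.01 -0.01  0.03] [ 0.  0. -0.]
```

```bash
python3 -m pendant '[0.3,0,0,0.015,0,0,0, 0.3,0,0,0.03,0,0,0, 0.3,0,0,0.045,0,0,0, 0.3,0,0,0.045,0,0,0]'

```

```text
clock: 20.4
tool_pos: [0.6498, 0.0267, 0.0498]
eef_rot: [-0.005, 1.0, -0.0, 0.001]
contact_force: [-0.8, -1.5, 2.8]
opening: 0.56
finger_force: 25.0
```

```bash
python3 -m pendant '[0.7,0,0,0,0,0,0, 0.75,0,0,0,0,0,0, 0.75,0,0,0,0,0,0]'
python3 -m pendant '[0.75,0,0,-0.15,0,0,0, 0.75,0,0,-0.3,0,0,0, 0.5,0,0,-0.45,0,0,0, 0,0,-0.2,-0.45,0,0,0, 0,0,-0.34,-0.45,0,0,0, 0,0,-0.34,-0.45,0,0,0, 0,0,-0.34,-0.45,0,0,0, 0,0,-0.34,-0.45,0,0,0, 0,0,-0.34,-0.45,0,0,0]'
python3 - <<'E'
from h import *
need([(b2w(.064,-.01,.12),.013+np.pi),(b2w(.064,-.01,.05),.013+np.pi),(b2w(.064,.048,.05),.013+np.pi)])
s=snap('scene','s7.png');t=snap('top','t7.png')
a=cv2.imread('pics/s7.png')[160:290,160:340];b=cv2.imread('pics/t7.png')[95:225,170:350]
cv2.imwrite('pics/v7.png',cv2.resize(np.hstack([a,b]),None,fx=2.2,fy=2.2,interpolation=2))
E
```

```text
clock: 20.7
tool_pos: [0.6493, 0.0267, 0.049]
eef_rot: [-0.005, 1.0, -0.0, 0.0]
contact_force: [-0.4, 0.4, -0.2]
opening: 0.75
finger_force: 0.0
clock: 21.6
tool_pos: [0.6498, -0.0225, 0.1171]
eef_rot: [-0.006, 1.0, 0.001, 0.0]
contact_force: [-0.4, 0.8, -0.4]
opening: 0.141
finger_force: 0.0
at [ 0.6498 -0.0225  0.1171] yaw -3.129 F [-0.4  0.8 -0.4] op 0.141 q7 0.76
[ 0.   -0.02 -0.02] [ 0.  0. -0.]
[ 0.01 -0.02  0.45] [ 0.  0. -0.]
[0.01 0.37 0.45] [ 0.  0. -0.]
```

View pics/v7.png

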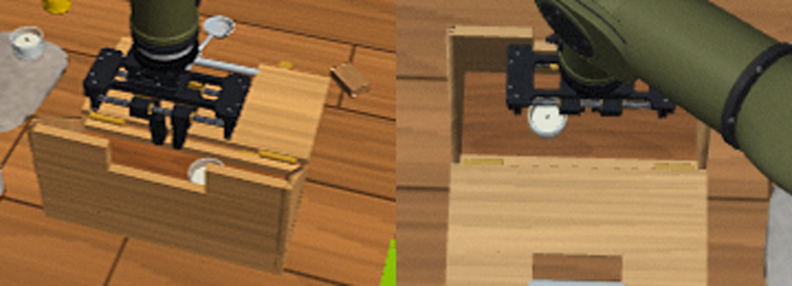

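The holder stands upright in the box at about top pixel (239,150). I push it sideways with the closed fingers.

```bash
python3 -m pendant '[0,0,-0.02,0.1,0,0,0, 0,0,-0.02,0.25,0,0,0, 0,0,-0.02,0.43,0,0,0, 0,0.01,0,0.43,0,0,0, 0,0.01,0.06,0.43,0,0,0, 0,0.01,0.12,0.43,0,0,0, 0,0.01,0.18,0.43,0,0,0, 0,0.01,0.24,0.43,0,0,0, 0,0.01,0.3,0.43,0,0,0, 0,0.01,0.36,0.43,0,0,0, 0,0.01,0.36,0.43,0,0,0, 0,0.01,0.36,0.43,0,0,0]'
python3 -m pendant '[0,0,-0.05,0,0,0,0, 0,0,-0.15,-0.2,0,0,0, 0,0,-0.3,-0.5,0,0,0, 0.8,0,-0.6,-0.8,0,0,0, 0.9,0,-0.9,-1,0,0,0, 0.9,0,-0.9,-1,0,0,0]'
python3 - <<'E'
from h import *
t=snap('top')
print([(c,b[4],onz(t,*c,.06)-H) for c,b in whites(t) if 190<c[0]<320 and 110<c[1]<175])
s=snap('scene')
print([(c,b[4]) for c,b in whites(s) if 130<c[0]<190 and 165<c[1]<230])
need([((.56,-.2,.22),.013+np.pi),((.448,-.3276,.11),.013+np.pi)])
E
```

```text
clock: 22.9
tool_pos: [0.6478, 0.0301, 0.0521]
eef_rot: [-0.005, 1.0, 0.0, 0.0]
contact_force: [0.5, 0.7, 0.4]
opening: 0.006
finger_force: 0.0
clock: 23.5
tool_pos: [0.6502, -0.1121, 0.2049]
eef_rot: [-0.001, 1.0, -0.002, 0.002]
contact_force: [0.5, 1.0, -0.9]
opening: 0.252
finger_force: 0.0
[(array([221.8, 147.9]), np.int32(171), array([0.06082041, 0.08960341, 0.06      ]))]
[(array([173.3, 179.8]), np.int32(90)), (array([180.2, 187.5]), np.int32(114)), (array([147.4, 198.9]), np.int32(138)), (array([141.5, 209.6]), np.int32(132)), (array([144.6, 227.3]), np.int32(241))]
at [ 0.6498 -0.1102  0.2035] yaw -3.139 F [-0.8  0.5 -0.6] op 0.34 q7 0.96
[ 0.6  -0.6  -0.11] [-0.    0.   -0.01]
[ 1.35 -1.45  0.62] [-0.    0.   -0.01]
```

```bash
python3 -m pendant '[0.9,0.25,-0.25,-0.1,0,0,0, 0.9,0.5,-0.5,-0.1,0,0,0, 0.9,0.75,-0.75,-0.1,0,0,0, 0.9,1,-1,-0.1,0,0,0, 0.9,1,-1,-0.1,0,0,0, 0.9,1,-1,-0.1,0,0,0]'
python3 - <<'E'
from h import *
s=snap('scene');t=snap('top')
w=[c for c,b in whites(s) if 160<c[0]<190 and 165<c[1]<185]
v=[c for c,b in whites(t) if 345<c[0]<385 and 170<c[1]<240]
print(w,v,[onz(s,*c,.031) for c in w])
need([((.448,-.3276,.11),.013+np.pi),((.448,-.3276,.022),.013+np.pi)])
E
```

```text
clock: 24.2
tool_pos: [0.4985, -0.2583, 0.2157]
eef_rot: [-0.004, 1.0, 0.0, -0.001]
contact_force: [-0.2, -0.4, -0.5]
opening: 0.882
finger_force: 0.0
[array([175.6, 181.5])] [array([363.9, 224.6])] [array([ 0.45631309, -0.31205838,  0.031     ])]
at [ 0.5016 -0.2549  0.2169] yaw -3.129 F [0.2 0.  0. ] op 0.902 q7 1.12
[ 0.36 -0.48  0.71] [ 0.  0. -0.]
[ 0.36 -0.48  1.3 ] [ 0.  0. -0.]
```

```bash
python3 -m pendant '[0.9,0.2,-0.24,0.25,0,0,0, 0.9,0.36,-0.48,0.5,0,0,0, 0.9,0.36,-0.48,0.7,0,0,0, 0.9,0.36,-0.48,0.7,0,0,0, 0.9,0.36,-0.48,0.7,0,0,0]'
python3 - <<'E'
from h import *
s=snap('scene','s8.png')
cv2.imwrite('pics/v8.png',cv2.resize(cv2.imread('pics/s8.png')[130:240,110:240],None,fx=4,fy=4,interpolation=2))
need([((.448,-.3276,.022),.013+np.pi)])
E
```

```text
clock: 24.8
tool_pos: [0.4497, -0.3265, 0.1127]
eef_rot: [-0.007, 1.0, 0.001, 0.001]
contact_force: [-0.2, 0.7, 0.3]
opening: 0.901
finger_force: 0.0
at [ 0.4507 -0.3265  0.114 ] yaw -3.128 F [-0.4  0.8 -0.7] op 0.897 q7 1.13
[ 0.02 -0.01  0.61] [0. 0. 0.]
```

View pics/v8.png

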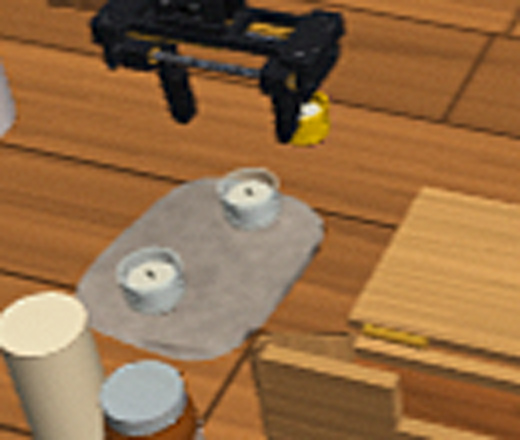

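The target holder is still at scene pixel (172,179), under the open fingers. I descend and grip.

```bash
python3 -m pendant '[0.9,0.02,-0.01,0.2,0,0,0, 0.9,0.02,-0.01,0.4,0,0,0, 0.9,0.02,-0.01,0.6,0,0,0, 0.9,0.02,-0.01,0.61,0,0,0, 0.9,0.02,-0.01,0.61,0,0,0]'
python3 -m pendant '[0.3,0,0,0,0,0,0, 0.3,0,0,0,0,0,0, 0.3,0,0,0,0,0,0, 0.3,0,0,0,0,0,0, 0.3,0,0,0,0,0,0]' 25
python3 -m pendant '[0.3,0,0,-0.2,0,0,0, 0.3,0,0,-0.5,0,0,0, 0.3,0,0,-0.9,0,0,0, 0.3,0,0,-1,0,0,0, 0.3,0,0,-1,0,0,0]'
python3 - <<'E'
from h import *
need([(b2w(.064,-.043,.19),.013+np.pi)])
E
```

```text
clock: 25.35
tool_pos: [0.4468, -0.3296, 0.0225]
eef_rot: [-0.006, 1.0, 0.0, 0.002]
contact_force: [0.0, 0.3, 0.6]
opening: 0.902
finger_force: 0.0
clock: 25.85
tool_pos: [0.4449, -0.3305, 0.0213]
eef_rot: [-0.005, 1.0, 0.0, 0.001]
contact_force: [-1.6, 1.6, 6.0]
opening: 0.562
finger_force: 25.0
clock: 26.35
tool_pos: [0.4463, -0.3315, 0.174]
eef_rot: [-0.005, 1.0, -0.002, 0.003]
contact_force: [0.5, -0.2, -2.2]
opening: 0.562
finger_force: 25.0
at [ 0.4463 -0.3315  0.174 ] yaw -3.132 F [ 0.5 -0.2 -2.2] op 0.562 q7 1.22
[-1.37  1.81 -0.1 ] [-0.  0. -0.]
```

```bash
python3 -m pendant '[0.3,-0.2,0.25,-0.12,0,0,0, 0.3,-0.4,0.5,-0.12,0,0,0, 0.3,-0.6,0.75,-0.12,0,0,0, 0.3,-0.8,1,-0.12,0,0,0, 0.3,-0.8,1,-0.12,0,0,0, 0.3,-0.8,1,-0.12,0,0,0]'
python3 -m pendant '[0.3,-0.2,0.25,0,0,0,0, 0.3,-0.4,0.5,0,0,0,0, 0.3,-0.58,0.8,0,0,0,0, 0.3,-0.58,0.81,0,0,0,0, 0.3,-0.58,0.81,0,0,0,0]'
python3 - <<'E'
from h import *
need([(b2w(.064,-.043,.19),.013+np.pi),(b2w(.064,-.043,.05),.013+np.pi)])
E
```

```text
clock: 26.95
tool_pos: [0.5623, -0.1787, 0.1868]
eef_rot: [-0.006, 1.0, -0.0, -0.001]
contact_force: [-0.1, -0.7, -1.4]
opening: 0.557
finger_force: 25.0
clock: 27.45
tool_pos: [0.6478, -0.0576, 0.1871]
eef_rot: [-0.006, 1.0, -0.001, -0.001]
contact_force: [0.1, -0.1, -1.5]
opening: 0.56
finger_force: 25.0
at [ 0.6478 -0.0576  0.1871] yaw -3.13 F [ 0.1 -0.1 -1.5] op 0.56 q7 0.87
[-0.01 -0.01 -0.02] [-0. -0. -0.]
[-0.01 -0.01  0.91] [-0. -0. -0.]
```

```bash
python3 -m pendant '[0.3,0,0,0.2,0,0,0, 0.3,0,0,0.4,0,0,0, 0.3,0,0,0.6,0,0,0, 0.3,0,0,0.8,0,0,0, 0.3,0,0,0.87,0,0,0, 0.3,0,0,0.9,0,0,0, 0.3,0,0,0.9,0,0,0]'

```

```text
clock: 28.15
tool_pos: [0.6485, -0.0587, 0.0537]
eef_rot: [-0.004, 1.0, -0.0, -0.0]
contact_force: [-0.3, -0.2, -0.8]
opening: 0.562
finger_force: 25.0
```

```bash
python3 -m pendant '[0.3,0,0,0.015,0,0,0, 0.3,0,0,0.03,0,0,0, 0.3,0,0,0.045,0,0,0, 0.3,0,0,0.05,0,0,0, 0.3,0,0,0.05,0,0,0]'

```

```text
clock: 28.65
tool_pos: [0.6491, -0.0573, 0.0474]
eef_rot: [-0.005, 1.0, -0.0, 0.001]
contact_force: [-1.6, -0.9, 4.4]
opening: 0.559
finger_force: 25.0
```

```bash
python3 -m pendant '[0.7,0,0,0,0,0,0, 0.75,0,0,0,0,0,0, 0.75,0,0,0,0,0,0]'
python3 -m pendant '[0.75,0,0,-0.15,0,0,0, 0.75,0,0,-0.3,0,0,0, 0.5,0,0,-0.45,0,0,0, 0,0,0.2,-0.45,0,0,0, 0,0,0.34,-0.45,0,0,0, 0,0,0.34,-0.45,0,0,0, 0,0,0.34,-0.45,0,0,0, 0,0,0.34,-0.45,0,0,0, 0,0,0.34,-0.45,0,0,0, 0,0,0.34,-0.45,0,0,0]'
python3 - <<'E'
from h import *
need([(b2w(.064,.01,.05),.013+np.pi),(b2w(.062,-.048,.05),.013+np.pi)])
s=snap('scene')
print([(c,b[4]) for c,b in whites(s) if 180<c[0]<300 and 205<c[1]<255])
E
```

```text
clock: 28.95
tool_pos: [0.6487, -0.0572, 0.046]
eef_rot: [-0.005, 1.0, -0.0, 0.0]
contact_force: [0.6, 0.2, -0.1]
opening: 0.75
finger_force: 0.0
clock: 29.95
tool_pos: [0.6481, -0.0075, 0.1134]
eef_rot: [-0.004, 1.0, -0.0, -0.0]
contact_force: [-0.6, 1.0, 0.1]
opening: 0.046
finger_force: 0.0
at [ 0.6481 -0.0075  0.1134] yaw -3.133 F [-0.6  1.   0.1] op 0.046 q7 0.73
[-0.01  0.01  0.42] [-0. -0. -0.]
[ 0.01 -0.37  0.42] [-0. -0. -0.]
[(array([226. , 233.9]), np.int32(87))]
```

```bash
python3 -m pendant '[0,0,0.02,0.1,0,0,0, 0,0,0.02,0.25,0,0,0, 0,0,0.02,0.41,0,0,0, 0,0,0,0.41,0,0,0, 0,0,-0.06,0.41,0,0,0, 0,0,-0.12,0.41,0,0,0, 0,0,-0.18,0.41,0,0,0, 0,0,-0.24,0.41,0,0,0, 0,0,-0.3,0.41,0,0,0, 0,0,-0.37,0.41,0,0,0, 0,0,-0.37,0.41,0,0,0, 0,0,-0.37,0.41,0,0,0]'
python3 -m pendant '[0,0,0.05,0,0,0,0, 0,0,0.1,-0.2,0,0,0, 0,0,0.1,-0.5,0,0,0, 0.5,0,0.1,-0.8,0,0,0, 0.9,0.3,0,-1,0,0,0, 0.9,0.6,-0.3,-1,0,0,0, 0.9,0.6,-0.6,-1,0,0,0, 0.9,0.6,-0.6,-1,0,0,0, 0.9,0.6,-0.6,-1,0,0,0]'
python3 - <<'E'
from h import *
t=snap('top')
print([(c,b[4],onz(t,*c,.06)-H) for c,b in whites(t) if 190<c[0]<325 and 110<c[1]<175])
s=snap('scene','s9.png')
print([(c,b[4],onz(s,*c,.033)) for c,b in whites(s) if 130<c[0]<310 and 185<c[1]<255])
need([((.564,-.36,.12),.013+np.pi),((.564,-.36,.022),.013+np.pi)])
cv2.imwrite('pics/v9.png',cv2.resize(cv2.imread('pics/s9.png')[130:270,110:310],None,fx=3,fy=3,interpolation=2))
E
```

```text
clock: 31.2
tool_pos: [0.6486, -0.0624, 0.052]
eef_rot: [-0.005, 1.0, -0.0, 0.0]
contact_force: [0.5, 0.7, -0.6]
opening: 0.002
finger_force: 0.0
clock: 32.1
tool_pos: [0.5591, -0.1542, 0.2018]
eef_rot: [-0.003, 1.0, -0.0, -0.0]
contact_force: [-0.1, 1.2, -0.3]
opening: 0.523
finger_force: 0.0
[(array([221.8, 147.8]), np.int32(169), array([0.06110707, 0.08961514, 0.06      ]))]
[(array([181.7, 185.6]), np.int32(82), array([ 0.47114913, -0.28218913,  0.033     ])), (array([147.4, 198.8]), np.int32(132), array([ 0.56220648, -0.36199625,  0.033     ])), (array([139.3, 210.5]), np.int32(51), array([ 0.61695208, -0.36090235,  0.033     ])), (array([144.6, 227.3]), np.int32(240), array([ 0.67490651, -0.3106153 ,  0.033     ])), (array([214.5, 225.1]), np.int32(106), array([ 0.60470513, -0.11208977,  0.033     ])), (array([153.9, 247.9]), np.int32(81), array([ 0.73724249, -0.24679941,  0.033     ]))]
at [ 0.5602 -0.1505  0.2023] yaw -3.129 F [ 0.6  0.9 -0.2] op 0.613 q7 0.94
[-0.01 -1.4   0.55] [ 0.  0. -0.]
[-0.01 -1.4   1.2 ] [ 0.  0. -0.]
```

View pics/v9.png

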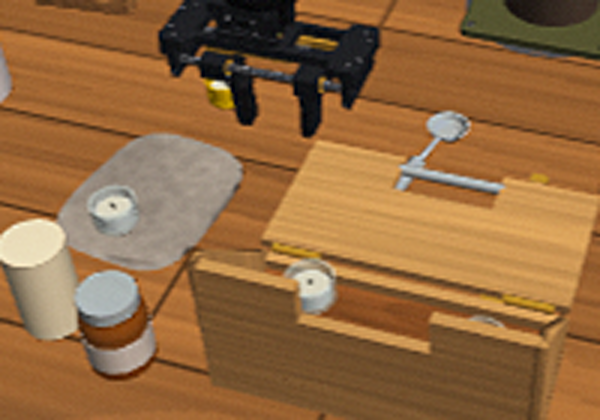

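Two holders stand upright in the box, one at scene pixel (214,225) and the other's rim at (273,238). The last one is on the platter at (147,199).

```bash
python3 -m pendant '[0.9,0,-0.3,0,0,0,0, 0.9,0,-0.6,0,0,0,0, 0.9,0,-0.9,0.1,0,0,0, 0.9,0,-1,0.3,0,0,0, 0.9,0,-1,0.3,0,0,0, 0.9,0,-1,0.3,0,0,0]'
python3 -m pendant '[0.9,0,-0.2,0,0,0,0, 0.9,0,-0.4,0.1,0,0,0, 0.9,0,-0.4,0.25,0,0,0, 0.9,0,-0.4,0.25,0,0,0, 0.9,0,-0.4,0.25,0,0,0]'
python3 - <<'E'
from h import *
s=snap('scene');t=snap('top')
print([(c,b[4],onz(s,*c,.033)) for c,b in whites(s) if 130<c[0]<165 and 190<c[1]<218])
print([(c,b[4],onz(t,*c,.06)-H) for c,b in whites(t) if 190<c[0]<325 and 110<c[1]<175])
need([((.563,-.36,.12),.013+np.pi),((.563,-.36,.022),.013+np.pi)])
E
```

```text
clock: 32.8
tool_pos: [0.5622, -0.2991, 0.1573]
eef_rot: [-0.007, 1.0, 0.002, 0.0]
contact_force: [0.2, 1.0, 0.6]
opening: 0.897
finger_force: 0.0
clock: 33.3
tool_pos: [0.5631, -0.3592, 0.1207]
eef_rot: [-0.007, 1.0, 0.001, 0.001]
contact_force: [-0.4, -0.6, 0.3]
opening: 0.896
finger_force: 0.0
[(array([147.5, 198.9]), np.int32(133), array([ 0.56252761, -0.36146083,  0.033     ])), (array([139.1, 209. ]), np.int32(81), array([ 0.61127351, -0.36478339,  0.033     ]))]
[(array([221.7, 147.8]), np.int32(165), array([0.06109691, 0.08989182, 0.06      ])), (array([285.6, 157.9]), np.int32(156), array([ 0.03862314, -0.08817238,  0.06      ]))]
at [ 0.5633 -0.3602  0.1214] yaw -3.128 F [-0.1 -0.4  0.3] op 0.898 q7 1.32
[0.   0.   0.01] [0. 0. 0.]
[0.   0.   0.66] [0. 0. 0.]
```

The right holder now sits at box x≈38 mm, probably from the announced knock, and there it would foul the flap. I'll fix that after fetching the last one.

```bash
python3 -m pendant '[0.9,0,0,0.2,0,0,0, 0.9,0,0,0.4,0,0,0, 0.9,0,0,0.6,0,0,0, 0.9,0,0,0.66,0,0,0, 0.9,0,0,0.66,0,0,0]'
python3 -m pendant '[0.3,0,0,0,0,0,0, 0.3,0,0,0,0,0,0, 0.3,0,0,0,0,0,0, 0.3,0,0,0,0,0,0, 0.3,0,0,0,0,0,0]' 25
python3 -m pendant '[0.3,0,0,-0.2,0,0,0, 0.3,0,0,-0.5,0,0,0, 0.3,0,0,-0.9,0,0,0, 0.3,0,0,-1,0,0,0, 0.3,0,0,-1,0,0,0]'
python3 - <<'E'
from h import *
need([(b2w(.064,0.003,.19),.013+np.pi)])
E
```

```text
clock: 33.9
tool_pos: [0.5617, -0.3617, 0.0204]
eef_rot: [-0.006, 1.0, 0.001, -0.0]
contact_force: [-0.0, -0.0, 0.2]
opening: 0.899
finger_force: 0.0
clock: 34.4
tool_pos: [0.5624, -0.3623, 0.0216]
eef_rot: [-0.005, 1.0, 0.0, 0.001]
contact_force: [-0.1, 1.6, 5.1]
opening: 0.558
finger_force: 25.0
clock: 34.9
tool_pos: [0.5639, -0.3631, 0.1749]
eef_rot: [-0.005, 1.0, -0.001, 0.003]
contact_force: [-0.1, -1.1, -0.9]
opening: 0.565
finger_force: 25.0
at [ 0.5639 -0.3631  0.1749] yaw -3.132 F [-0.1 -1.1 -0.9] op 0.565 q7 1.36
[-0.59  2.33 -0.1 ] [-0.  0. -0.]
```

```bash
python3 -m pendant '[0.3,-0.1,0.25,-0.12,0,0,0, 0.3,-0.15,0.5,-0.12,0,0,0, 0.3,-0.2,0.75,-0.12,0,0,0, 0.3,-0.3,1,-0.12,0,0,0, 0.3,-0.3,1,-0.12,0,0,0, 0.3,-0.3,1,-0.12,0,0,0]'
python3 -m pendant '[0.3,-0.1,0.25,0,0,0,0, 0.3,-0.2,0.5,0,0,0,0, 0.3,-0.28,0.75,0,0,0,0, 0.3,-0.28,1,0,0,0,0, 0.3,-0.28,1,0,0,0,0, 0.3,-0.28,1,0,0,0,0]'
python3 - <<'E'
from h import *
need([(b2w(.064,0.003,.19),.013+np.pi),(b2w(.064,0.003,.054),.013+np.pi)])
E
```

```text
clock: 35.5
tool_pos: [0.6045, -0.2115, 0.1867]
eef_rot: [-0.006, 1.0, -0.0, -0.001]
contact_force: [0.0, -0.3, -1.5]
opening: 0.556
finger_force: 25.0
clock: 36.1
tool_pos: [0.6451, -0.063, 0.1872]
eef_rot: [-0.005, 1.0, -0.001, -0.001]
contact_force: [1.1, -1.1, -2.2]
opening: 0.558
finger_force: 25.0
at [ 0.6451 -0.063   0.1872] yaw -3.132 F [ 1.1 -1.1 -2.2] op 0.558 q7 0.88
[-0.03  0.34 -0.02] [-0. -0. -0.]
[-0.03  0.34  0.89] [-0. -0. -0.]
```

```bash
python3 -m pendant '[0.3,-0.03,0.2,0,0,0,0, 0.3,-0.03,0.34,0,0,0,0, 0.3,-0.03,0.34,0.2,0,0,0, 0.3,-0.03,0.34,0.4,0,0,0, 0.3,-0.03,0.34,0.6,0,0,0, 0.3,-0.03,0.34,0.8,0,0,0, 0.3,-0.03,0.34,0.87,0,0,0, 0.3,-0.03,0.34,0.89,0,0,0, 0.3,-0.03,0.34,0.89,0,0,0]'
python3 -m pendant '[0.3,0,0,0.015,0,0,0, 0.3,0,0,0.03,0,0,0, 0.3,0,0,0.045,0,0,0, 0.3,0,0,0.05,0,0,0, 0.3,0,0,0.05,0,0,0]'

```

```text
clock: 37.0
tool_pos: [0.6501, -0.0118, 0.0554]
eef_rot: [-0.004, 1.0, -0.0, 0.0]
contact_force: [-0.6, -0.4, -1.1]
opening: 0.559
finger_force: 25.0
clock: 37.5
tool_pos: [0.6498, -0.0108, 0.0477]
eef_rot: [-0.005, 1.0, -0.0, 0.0]
contact_force: [0.4, -0.6, -0.8]
opening: 0.56
finger_force: 25.0
```

```bash
python3 -m pendant '[0.3,0,0,0.01,0,0,0, 0.3,0,0,0.015,0,0,0, 0.3,0,0,0.02,0,0,0, 0.3,0,0,0.02,0,0,0]'
python3 -m pendant '[0.6,0,0,0,0,0,0, 0.7,0,0,0,0,0,0, 0.7,0,0,0,0,0,0]'
python3 -m pendant '[0.7,0,0,-0.15,0,0,0, 0.7,0,0,-0.3,0,0,0, 0.7,0,0,-0.6,0,0,0, 0.7,0.3,0,-0.9,0,0,0, 0.7,0.6,0,-1,0,0,0, 0.7,0.8,-0.2,-1,0,0,0, 0.7,0.8,-0.4,-1,0,0,0, 0.7,0.8,-0.4,-1,0,0,0]'
python3 - <<'E'
from h import *
t=snap('top','t10.png');s=snap('scene')
def bx(p): c,q=np.cos(TH),np.sin(TH);d=p-H;return (np.array([c*d[0]+q*d[1],-q*d[0]+c*d[1]])*1000).round(1)
for c,b in whites(t):
    if 190<c[0]<325 and 110<c[1]<175: print(c,b[4],bx(onz(t,*c,.06)))
print([(c,b[4],bx(onz(s,*c,.06))) for c,b in whites(s) if 195<c[0]<310 and 205<c[1]<255])
# tilted pose above right cup
cup=np.array([.0375,-.0885]);al=np.deg2rad(35)
st=r.get_state();R0=R.from_quat(st['eef_rot']).as_matrix();p=np.array(st['tool_pos'])
c,q=np.cos(al),np.sin(al);e=Ry(.013+np.pi)
B=np.array([np.cos(TH),np.sin(TH),0])
z=np.array([0,0,-c])+q*B; y=e[:,1]; x=np.cross(y,z); Rt=np.c_[x,y,z]
print(p,'turn',R.from_matrix(R0.T@Rt).as_rotvec()/(np.pi/2))
for zt in(.2,.05): print(R0.T@(b2w(cup[0]+.01,cup[1],zt)-p)/.15)
cv2.imwrite('pics/v10.png',cv2.resize(cv2.imread('pics/t10.png')[95:235,180:340],None,fx=3,fy=3,interpolation=2))
E
```

```text
clock: 37.9
tool_pos: [0.6498, -0.0108, 0.0475]
eef_rot: [-0.005, 1.0, -0.001, 0.001]
contact_force: [-6.3, -3.3, 16.6]
opening: 0.562
finger_force: 25.0
clock: 38.2
tool_pos: [0.6497, -0.0107, 0.0443]
eef_rot: [-0.005, 1.0, 0.0, 0.0]
contact_force: [-0.4, -0.7, -0.1]
opening: 0.697
finger_force: 0.0
clock: 39.0
tool_pos: [0.5296, -0.0768, 0.1961]
eef_rot: [-0.002, 1.0, -0.003, 0.001]
contact_force: [0.1, -0.4, -0.2]
opening: 0.7
finger_force: 0.0
[221.8 147.9] 171 [62.  88.8]
[251.9 148. ] 167 [63.7  5.3]
[(array([214.6, 225.1]), np.int32(104), array([ 40.4, -85.4])), (array([241.4, 237.2]), np.int32(95), array([62.1,  4.1]))]
[ 0.53100766 -0.0720417   0.19622879] turn [-0.00082611 -0.38709461 -0.0027953 ]
[-0.68247154 -0.22135661 -0.02323828]
[-0.67965434 -0.22144445  0.97675774]
```

View pics/v10.png

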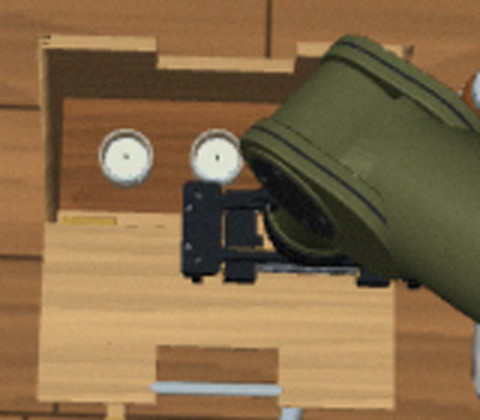

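Two cups stand well placed, at top pixels (222,148) and (252,148). The right one, at about box (39,-87), needs a tilted regrasp to clear the cheek.

```bash
python3 -m pendant '[0.75,-0.1,-0.05,0,0,-0.09,0, 0.75,-0.2,-0.1,0,0,-0.18,0, 0.75,-0.3,-0.15,0,0,-0.27,0, 0.75,-0.39,-0.21,0.2,0,-0.36,0, 0.75,-0.39,-0.21,0.4,0,-0.387,0, 0.75,-0.39,-0.21,0.54,0,-0.387,0, 0.75,-0.39,-0.21,0.54,0,-0.387,0, 0.75,-0.39,-0.21,0.54,0,-0.387,0]'
python3 - <<'E'
from h import *
st=r.get_state();R0=R.from_quat(st['eef_rot']).as_matrix();p=np.array(st['tool_pos'])
print(p,R0.round(3),np.round(st['q'],2))
print(R0.T@(b2w(.049,-.087,.05)-p)/.15,R0.T@(b2w(.076,-.087,.05)-b2w(.049,-.087,.05))/.15)
s=snap('scene','s11.png')
cv2.imwrite('pics/v11.png',cv2.resize(cv2.imread('pics/s11.png')[140:270,150:310],None,fx=3.5,fy=3.5,interpolation=2))
E
```

```text
clock: 39.9
tool_pos: [0.5874, -0.101, 0.1103]
eef_rot: [-0.005, 0.955, 0.004, 0.297]
contact_force: [-1.1, -0.3, -0.5]
opening: 0.747
finger_force: 0.0
[ 0.5874273  -0.10097476  0.11028711] [[-0.824 -0.012  0.567]
 [-0.007  1.     0.01 ]
 [-0.567  0.004 -0.824]] [ 0.73  1.05 -1.04  2.29  2.26  0.88 -0.32]
[-0.03407904 -0.01800903  0.51120294] [-0.14829246  0.00024208  0.10202592]
```

View pics/v11.png

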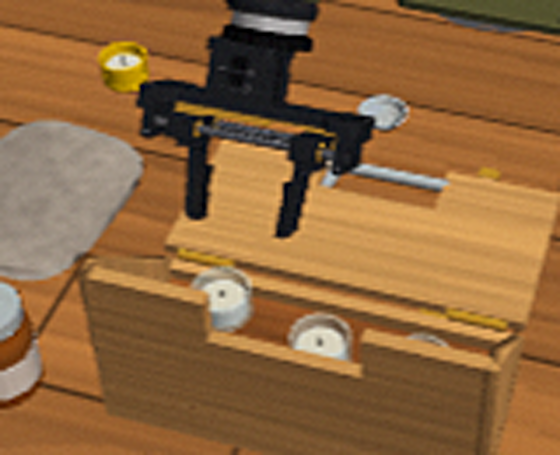

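Tilted fingers face the right cup, seen at scene crop (225,295). I advance along the tool axis.

```bash
python3 -m pendant '[0.75,-0.03,-0.02,0.12,0,0,0, 0.75,-0.03,-0.02,0.24,0,0,0, 0.75,-0.03,-0.02,0.36,0,0,0, 0.75,-0.03,-0.02,0.48,0,0,0, 0.75,-0.03,-0.02,0.5,0,0,0, 0.75,-0.03,-0.02,0.5,0,0,0]'
python3 -m pendant '[0.3,0,0,0,0,0,0, 0.3,0,0,0,0,0,0, 0.3,0,0,0,0,0,0, 0.3,0,0,0,0,0,0]' 8
python3 -m pendant '[0.3,-0.03,0,0.02,0,0,0, 0.3,-0.06,0,0.04,0,0,0, 0.3,-0.09,0,0.06,0,0,0, 0.3,-0.12,0,0.085,0,0,0, 0.3,-0.15,0,0.1,0,0,0, 0.3,-0.15,0,0.1,0,0,0]'

```

```text
clock: 40.55
tool_pos: [0.637, -0.105, 0.0563]
eef_rot: [-0.005, 0.954, 0.001, 0.3]
contact_force: [-0.4, 1.1, 0.4]
opening: 0.749
finger_force: 0.0
clock: 40.95
tool_pos: [0.6358, -0.1054, 0.0556]
eef_rot: [-0.005, 0.954, 0.001, 0.3]
contact_force: [-3.3, -0.5, 6.7]
opening: 0.565
finger_force: 8.0
clock: 41.55
tool_pos: [0.6634, -0.1053, 0.0553]
eef_rot: [-0.005, 0.954, 0.001, 0.3]
contact_force: [1.0, 0.3, 1.0]
opening: 0.561
finger_force: 8.0
```

Dragged 27 mm back. I release and retract along the tool axis, then check.

```bash
python3 -m pendant '[0.65,0,0,0,0,0,0, 0.75,0,0,0,0,0,0, 0.75,0,0,0,0,0,0]'
python3 -m pendant '[0.75,0,0,-0.15,0,0,0, 0.75,0,0,-0.35,0,0,0, 0.75,0,0,-0.6,0,0,0, 0.75,0,0,-0.9,0,0,0, 0.75,0,0,-1,0,0,0, 0.75,0,0,-1,0,0,0]'
python3 -m pendant '[0.3,0,0,-0.3,0,0.09,0, 0.3,0.2,0,-0.6,0,0.18,0, 0.3,0.4,0,-0.6,0,0.27,0, 0.3,0.4,0,-0.6,0,0.36,0, 0.3,0.4,0,-0.6,0,0.387,0, 0.3,0.4,0,-0.6,0,0.387,0]'
python3 - <<'E'
from h import *
t=snap('top');s=snap('scene','s12.png')
def bx(p): c,q=np.cos(TH),np.sin(TH);d=p-H;return (np.array([c*d[0]+q*d[1],-q*d[0]+c*d[1]])*1000).round(1)
for c,b in whites(t):
    if 190<c[0]<325 and 110<c[1]<175: print(c,b[4],bx(onz(t,*c,.06)))
print([(c,b[4],bx(onz(s,*c,.06))) for c,b in whites(s) if 195<c[0]<310 and 205<c[1]<255])
need([])
E
```

```text
clock: 41.85
tool_pos: [0.6623, -0.1053, 0.0547]
eef_rot: [-0.005, 0.954, 0.001, 0.299]
contact_force: [-1.0, 1.4, 0.7]
opening: 0.75
finger_force: 0.0
clock: 42.45
tool_pos: [0.5764, -0.1062, 0.18]
eef_rot: [-0.006, 0.954, 0.001, 0.3]
contact_force: [0.9, 0.5, 0.0]
opening: 0.747
finger_force: 0.0
clock: 43.05
tool_pos: [0.4738, -0.1068, 0.2178]
eef_rot: [-0.006, 1.0, -0.004, 0.017]
contact_force: [2.2, -1.9, -0.9]
opening: 0.302
finger_force: 0.0
[221.8 147.8] 170 [62.3 88.8]
[252. 148.] 169 [63.7  5. ]
[285.5 148.6] 170 [ 64.2 -88.3]
[(array([213.5, 230.6]), np.int32(47), array([ 61.3, -81.1])), (array([241.4, 237.2]), np.int32(97), array([62.1,  4.1]))]
at [ 0.4798 -0.1062  0.2178] yaw -3.134 F [-0.2 -0.1  0.2] op 0.303 q7 0.86
```

All three stand at (62,89), (64,5) and (64,-88) in the box frame. Now I close the flap.

```bash
python3 -m pendant '[0.28,0.1,0.2,0,0,0,0.09, 0.28,0.2,0.4,0,0,0,0.18, 0.28,0.28,0.58,0,0,0,0.27, 0.28,0.28,0.58,0,0,0,0.36, 0.28,0.28,0.58,0,0,0,0.45, 0.28,0.28,0.58,0,0,0,0.54, 0.28,0.28,0.58,0,0,0,0.63, 0.28,0.28,0.58,0,0,0,0.72, 0.28,0.28,0.58,0,0,0,0.81, 0.28,0.28,0.58,0,0,0,0.9, 0.28,0.28,0.58,0,0,0,1, 0.28,0.28,0.58,0,0,0,1]'
python3 - <<'E'
from h import *
need([((.438,-.018,.12),.013+np.pi/2),((.438,-.018,.045),.013+np.pi/2)])
E
```

```text
clock: 44.35
tool_pos: [0.4331, -0.0213, 0.2143]
eef_rot: [0.703, 0.71, 0.012, 0.019]
contact_force: [0.8, 0.2, -0.5]
opening: 0.278
finger_force: 0.0
at [ 0.4331 -0.0213  0.2143] yaw 1.58 F [ 0.8  0.2 -0.5] op 0.278 q7 -0.62
[0.03 0.01 0.63] [ 0.03  0.01 -0.  ]
[ 0.03 -0.02  1.13] [ 0.03  0.01 -0.  ]
```

```bash
python3 -m pendant '[0.3,0.03,0.01,0.2,0.03,0.01,0, 0.3,0.03,0.01,0.4,0.03,0.01,0, 0.3,0.03,0.01,0.6,0.03,0.01,0, 0.3,0.03,0.01,0.6,0.03,0.01,0]'
python3 - <<'E'
from h import *
need([((.439,-.018,.045),.013+np.pi/2)])
E
```

```text
clock: 44.75
tool_pos: [0.4366, -0.0169, 0.1224]
eef_rot: [0.702, 0.712, -0.001, -0.006]
contact_force: [-0.2, 0.4, -0.3]
opening: 0.299
finger_force: 0.0
at [ 0.4366 -0.0169  0.1224] yaw 1.585 F [-0.2  0.4 -0.3] op 0.299 q7 -0.74
[-0.01  0.02  0.52] [-0.01 -0.    0.  ]
```

```bash
python3 -m pendant '[0.3,0,0.02,0.15,0,0,0, 0.3,0,0.02,0.3,0,0,0, 0.3,0,0.02,0.4,0,0,0, 0.3,0,0.02,0.48,0,0,0, 0.3,0,0.02,0.52,0,0,0, 0.3,0,0.02,0.52,0,0,0]'
python3 -m pendant '[0,0,0,0,0,0,0, 0,0,0,0,0,0,0, 0,0,0,0,0,0,0, 0,0,0,0,0,0,0]' 12
python3 - <<'E'
from h import *
st=r.get_state();p0=np.array(st['tool_pos'])
need([((.585+.15*np.cos(q+np.pi/4),-.018,p0[2]+.15*np.sin(q+np.pi/4)),.013+np.pi/2) for q in [2.25,2.1,1.95,1.8,1.65,1.5,1.35,1.2,1.1]])
E
```

```text
clock: 45.35
tool_pos: [0.4414, -0.016, 0.0474]
eef_rot: [0.703, 0.711, 0.001, -0.004]
contact_force: [-0.6, -0.4, 1.0]
opening: 0.299
finger_force: 0.0
clock: 45.75
tool_pos: [0.437, -0.0163, 0.0477]
eef_rot: [0.703, 0.711, -0.002, -0.006]
contact_force: [-8.1, 1.1, 2.0]
opening: 0.129
finger_force: 12.0
at [ 0.437  -0.0163  0.0477] yaw 1.582 F [-8.1  1.1  2. ] op 0.129 q7 -0.87
[-0.01 -0.01 -0.11] [-0.01 -0.   -0.  ]
[-0.01  0.02 -0.25] [-0.01 -0.   -0.  ]
[-0.01  0.06 -0.4 ] [-0.01 -0.   -0.  ]
[-0.01  0.13 -0.53] [-0.01 -0.   -0.  ]
[-0.01  0.22 -0.65] [-0.01 -0.   -0.  ]
[-0.01  0.32 -0.76] [-0.01 -0.   -0.  ]
[-0.01  0.44 -0.85] [-0.01 -0.   -0.  ]
[-0.01  0.57 -0.92] [-0.01 -0.   -0.  ]
[-0.01  0.67 -0.96] [-0.01 -0.   -0.  ]
```

```bash
python3 -m pendant '[0.05,0,-0.03,-0.05,0,0,0, 0.05,0,-0.03,-0.11,0,0,0, 0.05,0,-0.02,-0.18,0,0,0, 0.05,0,0,-0.25,0,0,0, 0.05,0,0.04,-0.4,0,0,0, 0.05,0,0.11,-0.53,0,0,0, 0.05,0,0.2,-0.65,0,0,0, 0.05,0,0.3,-0.76,0,0,0, 0.05,0,0.42,-0.85,0,0,0, 0.05,0,0.55,-0.92,0,0,0, 0.05,0,0.65,-0.96,0,0,0, 0.05,0,0.65,-0.96,0,0,0]'
python3 - <<'E'
from h import *
st=r.get_state()
need([((.586+.15*np.cos(q+np.pi/4),-.018,.0475+.15*np.sin(q+np.pi/4)),.013+np.pi/2) for q in [1.1,1,.9,.8,.7,.6,.5,.4,.3,.2,.1,0]])
E
```

```text
clock: 46.95
tool_pos: [0.5414, -0.0159, 0.1945]
eef_rot: [0.704, 0.71, 0.002, -0.002]
contact_force: [-6.7, -0.3, 15.5]
opening: 0.127
finger_force: 12.0
at [ 0.5414 -0.0159  0.1945] yaw 1.58 F [-6.7 -0.3 15.5] op 0.127 q7 -0.55
[-0.01 -0.01  0.03] [ 0. -0. -0.]
[-0.01  0.08  0.  ] [ 0. -0. -0.]
[-0.02  0.18 -0.01] [ 0. -0. -0.]
[-0.02  0.28 -0.02] [ 0. -0. -0.]
[-0.02  0.38 -0.02] [ 0. -0. -0.]
[-0.02  0.48 -0.  ] [ 0. -0. -0.]
[-0.02  0.58  0.02] [ 0. -0. -0.]
[-0.02  0.67  0.05] [ 0. -0. -0.]
[-0.02  0.76  0.1 ] [ 0. -0. -0.]
[-0.02  0.85  0.15] [ 0. -0. -0.]
[-0.02  0.93  0.21] [ 0. -0. -0.]
[-0.02  1.    0.27] [ 0. -0. -0.]
```

```bash
python3 -m pendant '[0.05,0,0.04,-0.04,0,0,0, 0.05,0,0.1,-0.05,0,0,0, 0.05,0,0.2,-0.06,0,0,0, 0.05,0,0.3,-0.07,0,0,0, 0.05,0,0.4,-0.065,0,0,0, 0.05,0,0.5,-0.05,0,0,0, 0.05,0,0.6,-0.02,0,0,0, 0.05,0,0.69,0.01,0,0,0, 0.05,0,0.78,0.06,0,0,0, 0.05,0,0.87,0.11,0,0,0, 0.05,0,0.95,0.17,0,0,0, 0.05,0,0.98,0.2,0,0,0]'
python3 -m pendant '[0.05,0,0.03,0.03,0,0,0, 0.05,0,0.03,0.05,0,0,0, 0.05,0,0.03,0.05,0,0,0]'
python3 - <<'E'
from h import *
need([])
E
```

```text
clock: 48.15
tool_pos: [0.6885, -0.0155, 0.1604]
eef_rot: [0.704, 0.71, 0.001, -0.003]
contact_force: [1.8, -1.3, 1.9]
opening: 0.132
finger_force: 12.0
clock: 48.45
tool_pos: [0.6931, -0.0153, 0.1553]
eef_rot: [0.704, 0.71, 0.002, -0.002]
contact_force: [1.7, -1.3, 8.7]
opening: 0.133
finger_force: 12.0
at [ 0.6931 -0.0153  0.1553] yaw 1.58 F [ 1.7 -1.3  8.7] op 0.133 q7 -0.43
```

```bash
python3 -m pendant '[0.2,0,-0.02,0,0,0,0, 0.4,0,-0.02,0,0,0,0, 0.4,0,-0.02,0,0,0,0, 0.4,0,-0.02,-0.2,0,0,0, 0.4,0,-0.02,-0.5,0,0,0, 0.2,0,-0.02,-0.6,0,0,0, 0,0,-0.02,-0.6,0,0,0]'
python3 -m pendant '[0,0.2,-0.3,0,0,0,0, 0,0.4,-0.6,0,0,0,0, 0,0.4,-0.9,0,0,0,0, 0,0.4,-1,0,0,0,0, 0,0.4,-1,0,0,0,0]'
python3 - <<'E'
from h import *
need([(b2w(-.16,.122,.2),.013+np.pi/2),(b2w(-.16,.122,.037),.013+np.pi/2)])
s=snap('scene','s13.png')
cv2.imwrite('pics/v13.png',cv2.resize(cv2.imread('pics/s13.png')[140:280,160:330],None,fx=3,fy=3,interpolation=2))
E
```

```text
clock: 49.15
tool_pos: [0.6891, -0.0142, 0.2449]
eef_rot: [0.703, 0.711, 0.002, -0.003]
contact_force: [0.2, 0.2, -0.2]
opening: 0.239
finger_force: 0.0
clock: 49.65
tool_pos: [0.5332, 0.0431, 0.2421]
eef_rot: [0.702, 0.712, -0.002, -0.005]
contact_force: [1.2, 0.9, -0.4]
opening: 0.003
finger_force: 0.0
at [0.5332 0.0431 0.2421] yaw 1.584 F [ 1.2  0.9 -0.4] op 0.003 q7 -0.6
[ 0.41 -0.72  0.29] [-0.01 -0.   -0.  ]
[ 0.41 -0.71  1.38] [-0.01 -0.   -0.  ]
```

View pics/v13.png

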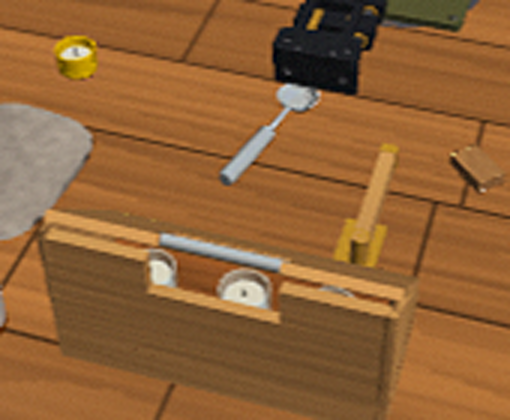

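The flap is shut with the three holders inside, and the brace is still out. Now I fold the brace.

```bash
python3 -m pendant '[0,0.2,-0.25,0,0,0,0, 0,0.41,-0.5,0,0,0,0, 0,0.41,-0.72,0.1,0,0,0, 0,0.41,-0.72,0.3,0,0,0, 0,0.41,-0.72,0.6,0,0,0, 0,0.41,-0.72,0.6,0,0,0]'
python3 - <<'E'
from h import *
need([(b2w(-.16,.122,.037),.013+np.pi/2)])
E
```

```text
clock: 50.3
tool_pos: [0.4269, 0.1035, 0.1505]
eef_rot: [0.703, 0.711, -0.003, -0.006]
contact_force: [-0.5, -0.4, -0.1]
opening: 0.005
finger_force: 0.0
at [0.4269 0.1035 0.1505] yaw 1.581 F [-0.5 -0.4 -0.1] op 0.005 q7 -0.98
[-0.   -0.01  0.76] [-0.01 -0.   -0.  ]
```

```bash
python3 -m pendant '[0,0,-0.01,0.2,0,0,0, 0,0,-0.01,0.4,0,0,0, 0,0,-0.01,0.6,0,0,0, 0,0,-0.01,0.76,0,0,0, 0,0,-0.01,0.76,0,0,0]'
python3 - <<'E'
from h import *
w=[]
for q in np.linspace(1.57,.0,13):
    d=np.array([-np.sin(q),-np.cos(q)]);n=np.array([np.cos(q),-np.sin(q)])
    b=np.array([-.05,.09])+.11*d-.018*n
    w.append((b2w(*b,.037),.013+np.pi-q))
need(w)
E
```

```text
clock: 50.8
tool_pos: [0.4274, 0.1051, 0.0389]
eef_rot: [0.703, 0.711, -0.001, -0.003]
contact_force: [0.1, -0.3, 0.3]
opening: 0.006
finger_force: 0.0
at [0.4274 0.1051 0.0389] yaw 1.582 F [ 0.1 -0.3  0.3] op 0.006 q7 -1.23
[-0.11 -0.03  0.01] [-0. -0. -0.]
[-0.2  -0.04  0.01] [-0.   -0.   -0.08]
[-0.3  -0.03  0.01] [-0.   -0.   -0.17]
[-0.39 -0.02  0.01] [-0.   -0.   -0.25]
[-0.49  0.01  0.01] [-0.   -0.   -0.33]
[-0.58  0.05  0.01] [-0.   -0.   -0.42]
[-0.66  0.1   0.01] [-0.  -0.  -0.5]
[-0.73  0.17  0.01] [-0.   -0.   -0.58]
[-0.8   0.24  0.01] [-0.   -0.   -0.67]
[-0.86  0.32  0.01] [-0.   -0.   -0.75]
[-0.9   0.4   0.01] [-0.   -0.   -0.83]
[-0.94  0.49  0.01] [-0.   -0.   -0.92]
[-0.96  0.59  0.01] [-0. -0. -1.]
```

```bash
python3 -m pendant '[0,-0.06,-0.02,0.01,0,0,0, 0,-0.11,-0.03,0.01,0,0,0, 0,-0.16,-0.04,0.01,0,0,-0.04, 0,-0.2,-0.04,0.01,0,0,-0.08, 0,-0.25,-0.04,0.01,0,0,-0.12, 0,-0.3,-0.03,0.01,0,0,-0.17, 0,-0.35,-0.03,0.01,0,0,-0.21, 0,-0.39,-0.02,0.01,0,0,-0.25, 0,-0.49,0.01,0.01,0,0,-0.33, 0,-0.58,0.05,0.01,0,0,-0.42, 0,-0.66,0.1,0.01,0,0,-0.5, 0,-0.66,0.1,0.01,0,0,-0.5]'
python3 - <<'E'
from h import *
w=[]
for q in np.linspace(.785,0,7):
    d=np.array([-np.sin(q),-np.cos(q)]);n=np.array([np.cos(q),-np.sin(q)])
    b=np.array([-.05,.09])+.11*d-.018*n
    w.append((b2w(*b,.037),.013+np.pi-q))
need(w)
E
```

```text
clock: 52.0
tool_pos: [0.4449, 0.0073, 0.04]
eef_rot: [0.38, 0.925, 0.003, -0.001]
contact_force: [-1.2, 2.1, -1.3]
opening: 0.007
finger_force: 0.8
at [0.4449 0.0073 0.04  ] yaw 2.362 F [-1.2  2.1 -1.3] op 0.007 q7 -0.62
[-0.   -0.01  0.02] [ 0.   -0.   -0.01]
[-0.1  -0.02  0.02] [ 0.   -0.   -0.09]
[-0.19 -0.01  0.02] [ 0.   -0.   -0.17]
[-0.29  0.01  0.02] [ 0.   -0.   -0.25]
[-0.38  0.03  0.02] [ 0.   -0.   -0.34]
[-0.47  0.08  0.02] [ 0.   -0.   -0.42]
[-0.55  0.13  0.02] [ 0.  -0.  -0.5]
```

```bash
python3 -m pendant '[0,-0.05,-0.02,0.02,0,0,-0.05, 0,-0.1,-0.02,0.02,0,0,-0.09, 0,-0.15,-0.02,0.02,0,0,-0.13, 0,-0.19,-0.01,0.02,0,0,-0.17, 0,-0.24,0,0.02,0,0,-0.21, 0,-0.29,0.01,0.02,0,0,-0.25, 0,-0.34,0.02,0.02,0,0,-0.3, 0,-0.38,0.03,0.02,0,0,-0.34, 0,-0.43,0.06,0.02,0,0,-0.38, 0,-0.47,0.08,0.02,0,0,-0.42, 0,-0.54,0.12,0.02,0,0,-0.49, 0,-0.54,0.12,0.02,0,0,-0.49]'
python3 -m pendant '[0,0.05,0,0,0,0,0, 0,0.15,0,-0.1,0,0,0, 0,0.15,0,-0.4,0,0,0, 0,0.15,0,-0.7,0,0,0, 0,0.15,0,-1,0,0,0, 0,0.3,-0.4,-1,0,0,0, 0,0.3,-0.8,-1,0,0,0, 0,0.3,-1,-1,0,0,0, 0,0.3,-1,-1,0,0,0]'
python3 - <<'E'
from h import *
need([])
t=snap('top','t14.png');s=snap('scene','s14.png')
a=cv2.imread('pics/s14.png')[110:300,110:410];b=cv2.imread('pics/t14.png')[85:275,90:390]
cv2.imwrite('pics/v14.png',cv2.resize(np.vstack([a,b]),None,fx=1.55,fy=1.55,interpolation=2))
for q in(0,.1,.2): print(q,[proj(s,b2w(*(np.array([-.05,.09])+x*np.array([-np.sin(q),-np.cos(q)])),.054)).round(1) for x in(0,.14)])
E
```

```text
clock: 53.2
tool_pos: [0.5153, -0.0389, 0.0367]
eef_rot: [0.01, 1.0, 0.003, 0.0]
contact_force: [0.5, -0.2, 0.3]
opening: 0.006
finger_force: 0.0
clock: 54.1
tool_pos: [0.4627, -0.1956, 0.1834]
eef_rot: [0.015, 1.0, 0.0, -0.004]
contact_force: [-0.6, -0.2, -0.6]
opening: 0.007
finger_force: 0.0
at [ 0.4627 -0.1956  0.1834] yaw 3.112 F [-0.6 -0.2 -0.6] op 0.007 q7 1.05
0 [array([279.6, 217.1]), array([235.7, 207.8])]
0.1 [array([279.6, 217.1]), array([237.3, 204.8])]
0.2 [array([279.6, 217.1]), array([239.2, 201.9])]
```

View pics/v14.png

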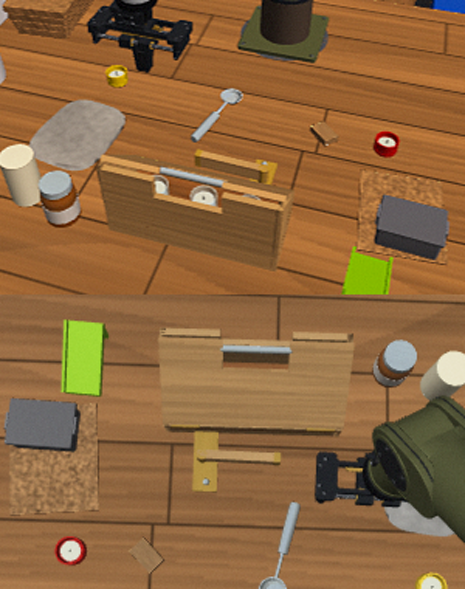

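The brace is folded (tip at scene pixel (237,209), about 0 rad), the flap is shut over three holders, and the bystanders haven't moved. I hand in.

```bash
python3 -c "
from plant import r
print(r.finish_job())"
```

```text
the job is handed in; nothing more can be done
None
```

I handed the job in at about 54 s on the robot's clock; the hand-in returned no verdict. By the last pictures, all three holders present stand upright in the box, the flap is shut, the brace is folded, and the bystanders and look-alikes were left alone.

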